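Key and pulley onto the analyser drive shaft

TASK

Refit the belt pulley on the sample analyser's drive. Take the square key from the stand, drop it upright into the slot of the upright shaft (the shaft may have stopped turned either way, so feel for the slot) until it stands on the slot's floor, and let go; only then slide the toothed pulley down the shaft, boss up, its keyway over the key, press it past the spring catch until it is fully home on the shoulder, and let go. Be gentle: never force the key or the pulley, at most about 25 N, and leave the other things where they are.

Things in the scene. Friction and masses are not known exactly. Their poses are not given: they have to be found in the camera images.
- drive: Drive unit, fixed: white gearbox 110 x 110 mm, 57 mm high, on a 130 x 120 x 8 mm foot; black motor (52 mm diameter, 60 mm long, lower than the gearbox top) out of its +x side. On top a steel collar (52 mm diameter) ends in a flat shoulder 70 mm above the bench; out of it stands the steel shaft. Origin: underside, on the shaft's axis; z up.
- shoulder (a point): Point on the shaft's axis at the shoulder's height, z up; x is the drive's, NOT the slot's: the shaft has stopped with its slot anywhere within 1.1 rad either side of this x (found by feel or by eye; it stays put under light pushes). Shaft 28 mm diameter, its end 46 mm above, last 4 mm tapering to 23 mm diameter.
- key_mid (a point): The key, loose: plain steel square bar 10 x 10 mm, 45 mm long, ends chamfered (foot and top 8.6 mm wide), upright in a socket of the grey stand; the only square one of three steel pieces there. Point at its centre; z along it, x and y square to its faces. Seated in the slot: this point 12.5 mm above the shoulder's height and 11.8 mm from the shaft's axis, the key's top 11 mm below the shaft's end.
- pulley_boss (a point): The toothed aluminium pulley, loose, rim down on the bench: rim 66 mm diameter, 14 mm high; above it a plain round boss 48 mm diameter up to 40 mm above its foot; about 0.2 kg. Through bore 29.6 mm with one keyway 11.2 mm wide, reaching 18.8 mm from the axis. Point on its axis 30 mm above its foot; z up, x towards the keyway.
- stand: Grey plastic stand, fixed, 130 x 44 mm, 26 mm high, with three square sockets 18 mm deep in a row along its x, 42 mm apart; the key and two round pins stand in them in any order, upright, rising 12 to 34 mm (the key 27 mm) above it. Origin: centre of its underside on the bench.
- pulley_foot (a point): Point of the pulley on its axis at its underside; z up, x towards the keyway. Home, it lies on shoulder. The shaft's slot: upright, 11.2 mm wide, open outwards and at the shaft's end (top 4 mm widen to 12.8 mm); inner wall 6.4 mm from the axis; floor 10 mm below the shoulder, in a pocket of the collar, which is closed outwards 17.8 mm from the axis (rim bevelled).
- idler_mid (a point): Bystander: smooth aluminium idler roller without bore or teeth, 62 mm diameter, 36 mm high, loose; point at half height on its axis.
- pin_long_mid (a point): Bystander: round steel pin 10 mm diameter, 52 mm long, upright in the stand; point at its centre.
- pin_short_mid (a point): Bystander: round steel pin 10 mm diameter, 30 mm long, upright in the stand; point at its centre.
- oil_mid (a point): Bystander: small white bottle, 34 mm diameter, 85 mm high, standing; point 40 mm above its foot.
- driver_grip (a point): Bystander: screwdriver, 170 mm long with black handle, lying; point on its handle.
- collar_mid (a point): Bystander: steel ring 40 mm diameter, 10 mm high, lying; point at its centre.
- dish_mid (a point): Bystander: shallow black dish 80 mm diameter, 22 mm high; point on its axis half-way up.
- keyway (a point): Point of the pulley in its keyway, 11.8 mm from its axis, 12.5 mm above its foot; when the pulley is home it coincides with the key's centre. To go home the pulley must be pushed (about 3 to 12 N) over a brass spring catch with sloping flanks that stands 2.8 mm out of the shaft opposite the slot, 14 mm above the shoulder; it does not slide home by its own weight.

How it is judged (in metres and radians):
On the way, in this order (a step that is already met when the one before it is completed fails the run):
1. the key stands in the shaft's slot, on the floor of the slot, and is let go (z of key_mid in the frame of shoulder between 0.0095 and 0.0155 m and horizontal distance between key_mid and shoulder below 0.0155 m and angle between key_mid's own z axis and vertical below 0.12 rad and contact force between the fingers and key below 0.1 N), for 0.2 s.
2. the pulley is home on the shoulder with its keyway over the key (z of pulley_foot in the frame of shoulder below 0.0015 m and horizontal distance between pulley_foot and shoulder below 0.003 m and angle between pulley_foot's own z axis and vertical below 0.06 rad and distance between keyway and key_mid below 0.004 m), for 0.2 s.
At the end, for the whole second after the job is handed in: The pulley's foot is within 1.5 mm of the shoulder in height and 3 mm sideways, upright within 0.06 rad; the key stands upright (0.12 rad) in the slot, its centre 9.5 to 15.5 mm above the shoulder, at most 15.5 mm from the axis and within 4 mm of the pulley's keyway point; at rest and let go (all of step 2 and z of key_mid in the frame of shoulder between 0.0095 and 0.0155 m and horizontal distance between key_mid and shoulder below 0.0155 m and angle between key_mid's own z axis and vertical below 0.12 rad and linear speed of pulley below 0.01 m/s); the robot touches nothing.
It fails at once if the pulley pressed on the drive with more than 45 N (contact force between pulley and drive above 45 N).
It fails at once if the key forced against the drive with more than 40 N (contact force between key and drive above 40 N).
It fails at once if a bystander moved by more than 30 mm (distance of any of idler_mid, pin_long_mid, pin_short_mid, oil_mid, driver_grip, collar_mid, dish_mid from where it was at the start of the episode above 0.03 m).
It also fails if it takes over 72 s, if anything falls off the work surface, if the arm or the gripper's body presses on something with over 40 N, if the wrist force passes 120 N, or if a joint passes its speed limit or range.

ROBOT

A 6-joint arm with a two-finger parallel gripper is mounted at the origin on the work surface. World frame = base frame: x ahead of the robot, y to its left, z up, the work surface at z = 0. Lengths are in m, angles in degrees, forces in N, time in s.
With the tool pointing down it reaches from about 0.35 to 0.775 m from the base axis. Payload 7.3 kg.
Tool frame: the origin (TCP) lies on the centre line of the jaws, within the pads' length; the fingertips stand 11 mm ahead of it and the grasp point (between the pads) lies 8 mm behind it; x points along the fingers, y is the direction in which the jaws open and shut, and the axes are right-handed (so a half turn about x gives the same grasp; the last joint's range is limited). The gripper opens to 92 mm and grips with 3 to 60 N. Pads are 19 mm wide; open, the fingers measure 130 mm over their backs; the gripper's body (75 mm by 190 mm) begins 47 mm behind the grasp point.
Start: joints at [58.957, 19.595, 87.324, -0, 73.075, -8.365], TCP at [0.202, 0.484, 0.238] pointing down, gripper open.
Joint ranges: [-145.02, 145.02], [-44.19, 115.74], [2.07, 154.8], [-57.11, 237.11], [16.16, 152.29], [-177.93, 177.93]. Speed limits (degrees/s): [147.25, 147.25, 180, 180, 180, 180].

INTERFACE

Orientations are given as [roll, pitch, yaw] about the fixed x, y, z axes, in that order (R = Rz(yaw) Ry(pitch) Rx(roll)).
In Python, from cell import * gives the robot as it stands.
- The arm moves only by the tool send_rows, never from a script. Its argument "deltas" is a list that holds one entry, the list of rows, each a list of 6 numbers: the shift along the tool's x, y, z in mm, then the turn, a rotation vector about the tool's x, y, z in rad. A call has 1 to 20 rows; each row shifts and turns the pose as measured when the row begins, along the tool's axes as they then stand; what a row does not reach is not made up. A row lasts 1/12 s, in which the tool goes at most 41.7 mm and 7.16 degrees, less where a joint would pass 70% of its speed; a pose out of reach is approached as far as the arm can. A call is refused whole if a number of a shift passes 41.7 or a number of a turn 0.125, either way. A call with a gripper value outside its range is refused whole. "gripper" is the opening in per cent of the stroke, from 0 (shut) to 100 (fully open), set as the call begins (left out, the last holds). The fingers move at their own pace and stop on an object; the grip force is fixed at half the most. Time passes only in rows, so rows that do not move let the fingers close. It gives the time, the measured TCP pose, the force and the opening at its end, in the units of the state.
- observe(): the state, without advancing time (a new reading comes with each control period).
- snapshot(name): name is "side" or "top" or "wrist"; returns a dict with "pixels" (384x512x3 uint8, red, green, blue), "camera_matrix" (3x3 intrinsics, pixels), "distortion" ([k1, k2, p1, p2, k3] as OpenCV has them; the pictures are not rectified), "extrinsics" (4x4, takes a point from world to camera coordinates). Camera axes: x right, y down, z forward; pixel columns grow to the right and rows downward; lengths in m; the calibration is good to about 2 mm. A picture is of the moment at which its call begins. There is no depth.
- sign_off(): hands the job in, once; it reports no verdict.
Trained networks look in a picture, given as the dict that the camera call returned (one of the last four; its "shot" number tells which), for a name from the list of things; names that differ only in an ending like _2 or _b are one class to them, and where a whole thing is asked for, a point or a joint stands for the part that bears it (a point fixed in the world has none). Each returns a list of dicts, best first, with "confidence" (0 to 1); they miss things now and then, are a little off and sometimes report something else, mostly with a low value. They report only what shows in the picture. A call takes as long as a camera call.
- look_for(picture, label): "bbox" ([left, top, right, bottom] in pixels, round what is visible of it).
- mark_of(picture, label): "pixel" ([column, row] in pixels: a listed point, or the origin of a listed thing).
The state is a dict: "time": time; "joint_pos": joint angles; "joint_vel": joint speeds; "effort": joint torques, N m; "ee_pos": TCP position; "eef_rot": TCP orientation; "force": force on the tool from outside, world axes, zero at the start; "torque": the same for the moment, N m; "finger_gap": finger opening in m.
Only numpy, scipy, OpenCV 4.12 (cv2) and the standard library are available. Lean on these libraries where they do the work, as an engineer would, in place of code of your own. Each camera call takes 0.05 s, during which the arm holds its last target. There are 200 camera calls.

## Working session

There is one attempt and no reset: what is moved stays moved. The work goes in short steps, Python scripts to look and compute and a tool call to move; the robot and the scene stay as the last step left them, time stands still between calls to the robot, and variables do not carry over. Pictures are saved under pics/ and viewed, about 8 in all and at most 12, crops included, and the job is handed in when it is done.

Besides the shell and the picture viewer there is one more tool, called after "Emit:" as a command line: name --argument value ..., lists and objects as JSON in quotes. send_rows: Moves the arm, as the interface text tells. Its arguments: {"type":"object","properties":{"deltas":{"type":"array"},"gripper":{"type":"number"}},"required":["deltas"]}

```bash
ls; mkdir -p pics
cat > h.py <<'E'
from cell import *
import numpy as np, cv2
def ray(p,px):
    K=np.array(p["camera_matrix"]);D=np.array(p["distortion"],float);E=np.array(p["extrinsics"])
    u=cv2.undistortPoints(np.array([[px]],float),K,D)[0,0]
    R=E[:3,:3];t=E[:3,3]
    return -R.T@t, R.T@np.array([u[0],u[1],1.])
def atz(p,px,z):
    c,d=ray(p,px);return c+d*(z-c[2])/d[2]
def proj(p,X):
    E=np.array(p["extrinsics"]);r=cv2.Rodrigues(E[:3,:3])[0]
    return cv2.projectPoints(np.atleast_2d(np.array(X,float)),r,E[:3,3],np.array(p["camera_matrix"]),np.array(p["distortion"],float))[0][:,0]
def tri(ps):
    A=np.zeros((3,3));b=np.zeros(3)
    for p,px in ps:
        c,d=ray(p,px);d=d/np.linalg.norm(d);M=np.eye(3)-np.outer(d,d);A+=M;b+=M@c
    return np.linalg.solve(A,b)
def save(p,n,crop=None,s=1):
    im=p["pixels"][:,:,::-1]
    if crop: im=im[crop[1]:crop[3],crop[0]:crop[2]]
    cv2.imwrite("pics/"+n,cv2.resize(im,None,fx=s,fy=s,interpolation=cv2.INTER_CUBIC))
E
python3 - <<'E'
from h import *
np.set_printoptions(precision=4,suppress=True)
P={n:snapshot(n) for n in("side","top","wrist")}
save(P["top"],"top.png",s=1.5);save(P["side"],"side.png",s=1.5)
for n in P: print(n,ray(P[n],[256,192])[0])
Z=dict(drive=0,shoulder=.07,key_mid=.0305,pulley_boss=.03,stand=0,pulley_foot=0,idler_mid=.018,pin_long_mid=.034,pin_short_mid=.023,oil_mid=.04,driver_grip=.01,collar_mid=.005,dish_mid=.011,keyway=.0125)
for k,z in Z.items():
  for n in P:
    m=mark_of(P[n],k)
    for q in m[:2]: print(k,n,q["pixel"],round(q["confidence"],2),atz(P[n],q["pixel"],z)[:2])
print(observe())
E
```

```text
pics
side [0.4834 0.7118 0.5803]
top [ 0.4326 -0.0851  1.4705]
wrist [0.142  0.5101 0.385 ]
drive side [242.4, 230.0] 0.82 [ 0.5803 -0.0281]
drive top [241.4, 188.8] 0.67 [ 0.5859 -0.0222]
shoulder side [241.9, 207.2] 0.84 [ 0.5808 -0.0251]
shoulder side [287.3, 320.8] 0.21 [0.4649 0.2931]
shoulder top [243.9, 189.7] 0.76 [ 0.576  -0.0326]
key_mid side [310.9, 314.6] 0.59 [0.4214 0.2426]
key_mid side [311.3, 152.6] 0.57 [ 0.4045 -0.4198]
pulley_boss side [286.5, 169.4] 0.83 [ 0.4816 -0.2966]
pulley_boss top [329.2, 222.1] 0.77 [ 0.4845 -0.2907]
stand side [285.5, 322.0] 0.58 [0.4656 0.2388]
stand top [156.9, 224.0] 0.64 [0.4732 0.239 ]
pulley_foot side [286.5, 175.3] 0.72 [ 0.4804 -0.3139]
pulley_foot top [331.2, 226.5] 0.66 [ 0.472  -0.3012]
idler_mid side [244.8, 168.1] 0.63 [ 0.609  -0.3107]
idler_mid side [284.6, 322.0] 0.36 [0.4677 0.2536]
idler_mid top [337.3, 182.8] 0.78 [ 0.606  -0.3176]
pin_long_mid side [241.9, 168.5] 0.73 [ 0.6137 -0.2781]
pin_long_mid side [264.1, 305.1] 0.67 [0.507  0.2323]
pin_short_mid side [164.7, 277.7] 0.56 [0.7121 0.1743]
pin_short_mid side [315.1,
[... 398 characters left out ...]
de [313.1, 150.3] 0.64 [ 0.3951 -0.4787]
dish_mid top [382.2, 247.6] 0.81 [ 0.408  -0.4583]
keyway side [280.3, 175.8] 0.78 [ 0.4989 -0.2864]
keyway side [312.5, 264.0] 0.32 [0.4129 0.0889]
keyway top [331.9, 215.7] 0.69 [ 0.5049 -0.3015]
{'time': 2.25, 'joint_pos': array([58.9589, 19.5936, 87.3235, -0.0012, 73.0754, -8.365 ]), 'joint_vel': array([-0.0024, -0.0438, -0.1168, -0.0663, -0.1286,  0.0439]), 'effort': array([ -0.0005, -43.1133, -24.4477,   0.0718,   0.0483,   0.    ]), 'ee_pos': array([0.2024, 0.4844, 0.2378]), 'eef_rot': array([72.8318, 89.9925, 50.1561]), 'force': array([-1.0349,  0.1365,  0.3781]), 'torque': array([ 0.0293, -0.005 ,  0.0713]), 'finger_gap': 0.09141063279514897}
```

View pics/top.png

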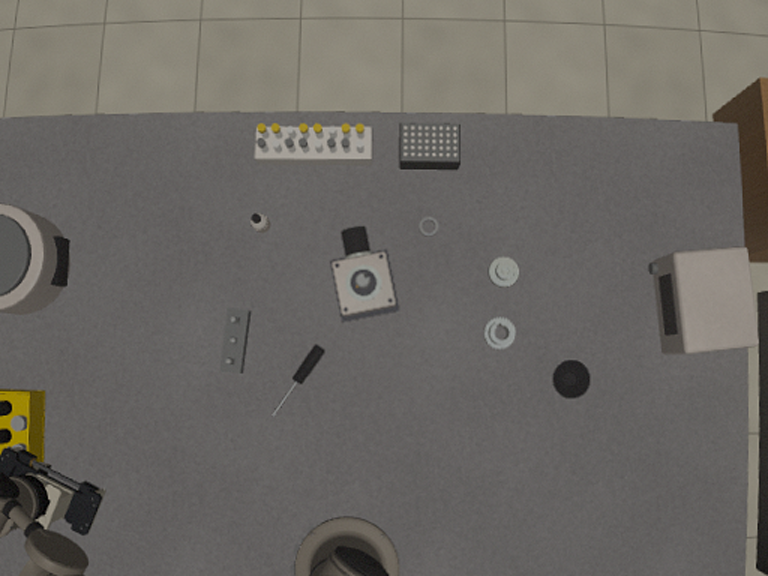

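View pics/side.png

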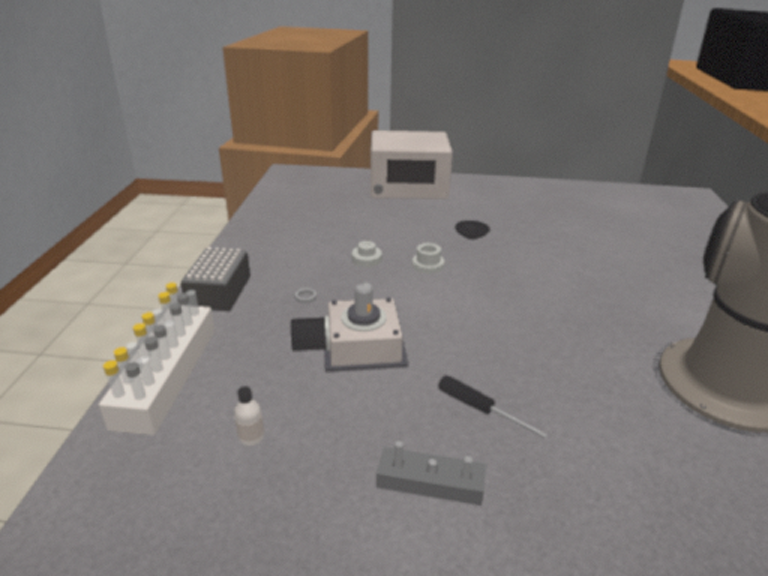

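```bash
cat >> h.py <<'E'
from scipy.spatial.transform import Rotation as Ro
np.set_printoptions(precision=4,suppress=True)
def st():
    o=observe();R=Ro.from_euler('xyz',o["eef_rot"],degrees=True).as_matrix();return o,np.array(o["ee_pos"]),R
def go(target,zhead):
    """delta to TCP target with tool x down and tool z heading zhead (deg); shift in present tool axes, mm"""
    o,p,R=st();h=np.radians(zhead);z=np.array([np.cos(h),np.sin(h),0]);x=np.array([0,0,-1.]);T=np.c_[x,np.cross(z,x),z]
    rv=Ro.from_matrix(R.T@T).as_rotvec()
    print("t",o["time"],"p",p,"zhead",np.degrees(np.arctan2(R[1,2],R[0,2])),"j",o["joint_pos"],"F",o["force"],"gap",o["finger_gap"])
    print("shift mm",R.T@(np.array(target)-p)*1e3,"rot",rv)
E
python3 - <<'E'
from h import *
o,p,R=st();print(R)
w=snapshot("wrist");c,d=ray(w,[256,192]);print("cam in tool",R.T@(c-p),R.T@d, w["camera_matrix"])
t=snapshot("top");s=snapshot("side")
for n,X in dict(key=[(468,460),(468,476)],short=[(432,463)],long=[(397,445)]).items():
  print(n,atz(s,np.array(X[0])/1.5,{'key':.053,'short':.038,'long':.06}[n]))
for a in[(235.5,319.5),(232.5,340),(229,361)]:print(atz(t,np.array(a)/1.5,.04))
go([.425,.24,.2],0)
E
```

```text
[[ 0.0001  0.3855  0.9227]
 [ 0.0001  0.9227 -0.3855]
 [-1.      0.0001  0.    ]]
cam in tool [-0.1478  0.0005 -0.0656] [ 0.9667 -0.0053  0.2563] [[326.0881   0.     257.7027]
 [  0.     326.0881 188.2386]
 [  0.       0.       1.    ]]
key [0.4216 0.2439 0.053 ]
short [0.4632 0.2396 0.038 ]
long [0.5064 0.2357 0.06  ]
[0.5054 0.2308 0.04  ]
[0.464  0.2358 0.04  ]
[0.4216 0.2419 0.04  ]
t 2.4 p [0.2024 0.4844 0.2377] zhead -22.678244519161122 j [58.9585 19.5941 87.326   0.0017 73.0764 -8.3637] F [ 0.6283  0.0608 -0.1042] gap 0.09205463101440309
shift mm [  37.726  -139.6964  299.6572] rot [-0.3958 -0.     -0.0001]
```

Emit:
send_rows --deltas '[[[0,-13.8,29.9,0,0,0],[0,-13.8,29.9,0,0,0],[0,-13.8,29.9,0,0,0],[0,-13.8,29.9,0,0,0],[0,-13.8,29.9,0,0,0],[0,-13.8,29.9,0,0,0],[0,-13.8,29.9,0,0,0],[0,-13.8,29.9,0,0,0],[10,-13.8,29.9,0,0,0],[20,-13.8,29.9,0,0,0],[20,0,0,-0.1,0,0],[20,0,0,-0.1,0,0],[8,0,0,-0.09,0,0],[0,0,0,0,0,0]]]' --gripper 40

```text
time: 3.57
ee_pos: [0.438, 0.2312, 0.1582]
eef_rot: [33.5, 89.4, 28.3]
force: [-0.2, 0.0, -0.1]
finger_gap: 0.0369
```

Run:
```python
from h import *
w=snapshot("wrist");save(w,"w1.png",s=1.5)
for k,z in dict(key_mid=.0305,pin_short_mid=.023,stand=0).items():
  for q in mark_of(w,k)[:2]: print(k,q["pixel"],round(q["confidence"],2),atz(w,q["pixel"],z)[:2])
go([.422,.2425,.1],-6)
```

```text
key_mid [264.8, 164.2] 0.67 [0.4228 0.2399]
pin_short_mid [260.2, 207.9] 0.5 [0.464  0.2323]
stand [262.9, 194.5] 0.6 [0.4581 0.2358]
t 3.7667 p [0.4389 0.2324 0.1608] zhead -5.4928230127196365 j [ 18.9891  20.7751  98.9092   0.1145  59.499  -65.5781] F [-0.8487  0.9911  0.5214] gap 0.03689769354812409
shift mm [ 60.5919   7.9744 -18.5807] rot [ 0.0089  0.0122 -0.0075]
```

View pics/w1.png

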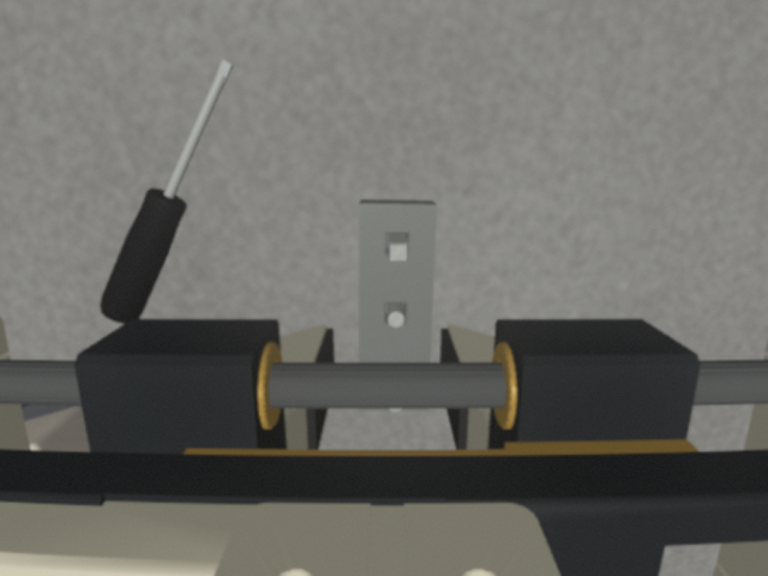

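Run:
```python
from h import *
w=snapshot("wrist")
g=w["pixels"][150:185,250:282].astype(int).sum(2)//3
print(g)
for px,z in(((265.3,168.5),.053),((264,213),.038)): print(atz(w,px,z))
for a in((360,202),(360,360),(436,202),(434,360)): print(atz(w,np.array(a)/1.5,.026))
```

```text
[[125 125 125 ... 123 123 123]
 [124 125 125 ... 123 123 124]
 [123 126 124 ... 124 124 123]
 ...
 [120 122 121 ... 121 120 120]
 [123 121 121 ... 121 122 121]
 [121 121 121 ... 120 121 121]]
[0.424  0.2412 0.053 ]
[0.4664 0.2367 0.038 ]
[0.398  0.2226 0.026 ]
[0.495  0.2119 0.026 ]
[0.4022 0.2659 0.026 ]
[0.4996 0.2578 0.026 ]
```

Run:
```python
from h import *
go([.4344,.2404,.07],-5.7)
```

```text
t 3.8167 p [0.439  0.2325 0.1609] zhead -5.454168615944731 j [ 18.997   20.7606  98.9089   0.1124  59.4921 -65.6079] F [-0.2034  0.6934 -0.0827] gap 0.03705914203999416
shift mm [90.8603  6.7651 -6.452 ] rot [ 0.0043  0.0126 -0.0076]
```

Emit:
send_rows --deltas '[[[0,7,-6,0.004,0.013,-0.008],[23,0,0,0,0,0],[23,0,0,0,0,0],[23,0,0,0,0,0],[23,0,0,0,0,0],[0,0,0,0,0,0],[0,0,0,0,0,0]]]' --gripper 22

```text
time: 4.4
ee_pos: [0.4383, 0.2448, 0.0741]
eef_rot: [26.0, 89.0, 20.0]
force: [1.5, 0.4, 0.5]
finger_gap: 0.0205
```

Run:
```python
from h import *
w=snapshot("wrist");save(w,"w2.png",(190,100,330,280),4)
go([.4344,.2404,.042],-5.7)
print(mark_of(w,"key_mid"))
o,p,R=st()
print(proj(w,[p+R@np.array([.011,0,z]) for z in(-.0095,0.0095)]), proj(w,[(.4233,.2415,.053)]))
```

```text
t 4.45 p [0.4382 0.2447 0.0742] zhead -6.001376933460882 j [ 20.4296  28.177  103.6703  -0.0056  47.1654 -63.5686] F [0.4727 0.0932 0.8272] gap 0.02039610309437889
shift mm [32.0964 -4.9488 -3.8304] rot [-0.0052  0.0155 -0.0076]
[{'pixel': [242.1, 190.5], 'confidence': 0.83}]
[[256.7416 218.8583]
 [256.7834 252.8738]] [[247.4793 202.3878]]
```

View pics/w2.png

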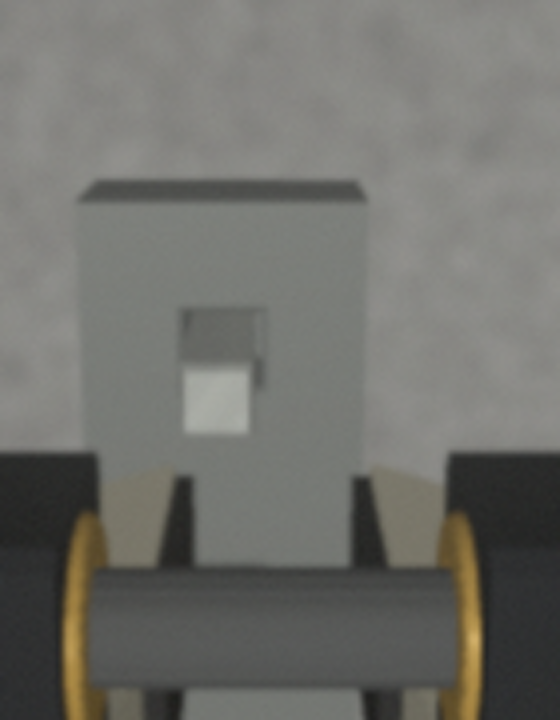

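Run:
```python
from h import *
w=snapshot("wrist");o,p,R=st()
for c in((184,367),(251,367),(184,434),(251,434),(217.5,400.5)):
  X=atz(w,(190+c[0]/4,100+c[1]/4),.053);print(X,R.T@(X-p)*1e3)
X=atz(w,(190+193/4,100+475/4),p[2]-.011);print("tipL",R.T@(X-p)*1e3)
X=atz(w,(190+352/4,100+475/4),p[2]-.011);print("tipR",R.T@(X-p)*1e3)
```

```text
[0.4172 0.236  0.053 ] [ 21.492  -11.1578 -21.0329]
[0.4181 0.245  0.053 ] [ 21.5684  -2.1737 -21.0138]
[0.4266 0.2349 0.053 ] [ 21.6555 -11.3262 -11.5655]
[0.4276 0.2439 0.053 ] [ 21.7331  -2.2131 -11.5445]
[0.4223 0.24   0.053 ] [ 21.6117  -6.7172 -16.3234]
tipL [10.7556 -9.4956 -9.5289]
tipR [10.9295 10.9189 -9.4695]
```

Emit:
send_rows --deltas '[[[0,-6.5,-5,0,0.0155,-0.0076],[0,0,0,0,0,0]]]'

```text
time: 4.72
ee_pos: [0.4338, 0.2389, 0.0771]
eef_rot: [24.5, 89.8, 18.6]
force: [0.5, -0.6, -0.2]
finger_gap: 0.0201
```

Run:
```python
from h import *
go([.4333,.2387,.042],-6)
```

```text
t 4.7167 p [0.4338 0.2389 0.0771] zhead -5.970934134473245 j [ 19.975   27.6848 103.9537  -0.0081  48.1132 -64.0489] F [ 0.4609 -0.581  -0.2334] gap 0.02012326604628379
shift mm [35.0991 -0.3409 -0.6021] rot [ 0.0005  0.0039 -0.0018]
```

Emit:
send_rows --deltas '[[[12,-0.3,-0.5,0,0.004,-0.002],[12,0,0,0,0,0],[9,0,0,0,0,0],[2,0,0,0,0,0],[0,0,0,0,0,0],[0,0,0,0,0,0]]]'

```text
time: 5.22
ee_pos: [0.4347, 0.2386, 0.0413]
eef_rot: [24.2, 89.8, 18.2]
force: [0.1, 0.1, -0.2]
finger_gap: 0.0202
```

Run:
```python
from h import *
go([.4333,.2387,.042],-6)
w=snapshot("wrist");save(w,"w3.png",(190,130,330,250),5)
```

```text
t 5.2167 p [0.4347 0.2386 0.0413] zhead -6.053859612493123 j [ 19.9015  31.1452 105.4592  -0.0092  43.187  -64.0381] F [ 0.0539  0.1293 -0.1709] gap 0.02019519642181676
shift mm [-0.7223 -0.0285 -1.386 ] rot [-0.0009  0.0033 -0.0015]
```

View pics/w3.png

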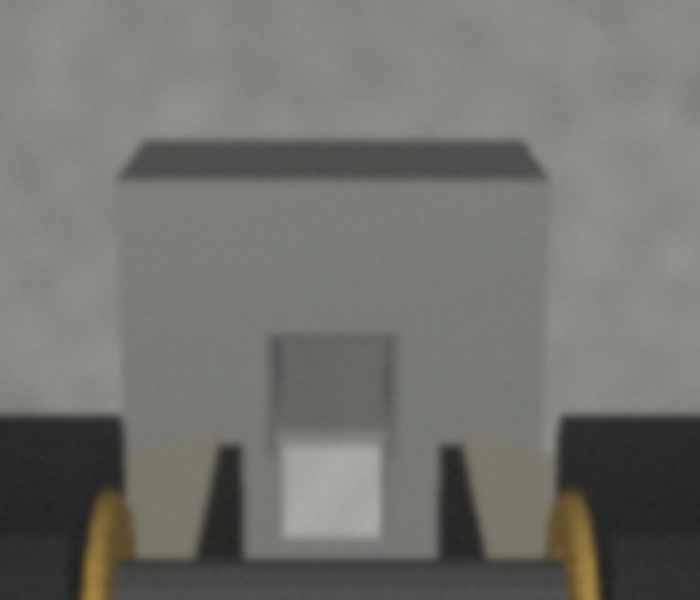

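Run:
```python
from h import *
w=snapshot("wrist");o,p,R=st()
for c in((282,437),(381,437),(282,538),(381,538),(331.5,487.5)):
  X=atz(w,(190+c[0]/5,130+c[1]/5),.053);print(R.T@(X-p)*1e3)
for c in((243,445),(440,445)):
  X=atz(w,(190+c[0]/5,130+c[1]/5),p[2]-.011);print("tip",R.T@(X-p)*1e3)
```

```text
[-11.4271  -4.5294 -17.8729]
[-11.411    4.2018 -17.8679]
[-11.3884  -4.618   -8.2846]
[-11.372    4.2657  -8.2791]
[-11.3998  -0.17   -13.1196]
tip [10.9456 -9.3808 -9.1784]
tip [10.983  10.8787 -9.1654]
```

Emit:
send_rows --deltas '[[[0,-0.5,-1.7,0,0.003,-0.0015],[0,0,0,0,0,0],[0,0,0,0,0,0]]]'

```text
time: 5.57
ee_pos: [0.4335, 0.2386, 0.0425]
eef_rot: [22.6, 89.9, 16.6]
force: [0.3, 0.3, -0.2]
finger_gap: 0.0202
```

Emit:
send_rows --deltas '[[[0,0,0,0,0,0],[0,0,0,0,0,0],[0,0,0,0,0,0],[0,0,0,0,0,0],[0,0,0,0,0,0],[0,0,0,0,0,0]]]' --gripper 0

```text
time: 6.07
ee_pos: [0.4338, 0.2388, 0.0431]
eef_rot: [23.4, 89.8, 17.4]
force: [0.2, 0.2, -0.1]
finger_gap: 0.0084
```

Run:
```python
from h import *
go([.4333,.2387,.11],-6)
w=snapshot("wrist");save(w,"w4.png",(190,130,330,250),5)
```

```text
t 6.0667 p [0.4338 0.2388 0.0431] zhead -6.036600657366843 j [ 19.9581  30.9152 105.4962  -0.0139  43.3787 -63.9954] F [ 0.1977  0.1649 -0.1005] gap 0.008383080870486963
shift mm [-66.9055  -0.0113  -0.2618] rot [-0.0006  0.0034 -0.0015]
```

Emit:
send_rows --deltas '[[[0,0,0,0,0,0],[0,0,0,0,0,0],[0,0,0,0,0,0]]]'

```text
time: 6.37
ee_pos: [0.4338, 0.2387, 0.043]
eef_rot: [23.3, 89.8, 17.2]
force: [0.3, -0.5, -0.5]
finger_gap: 0.0088
```

View pics/w4.png

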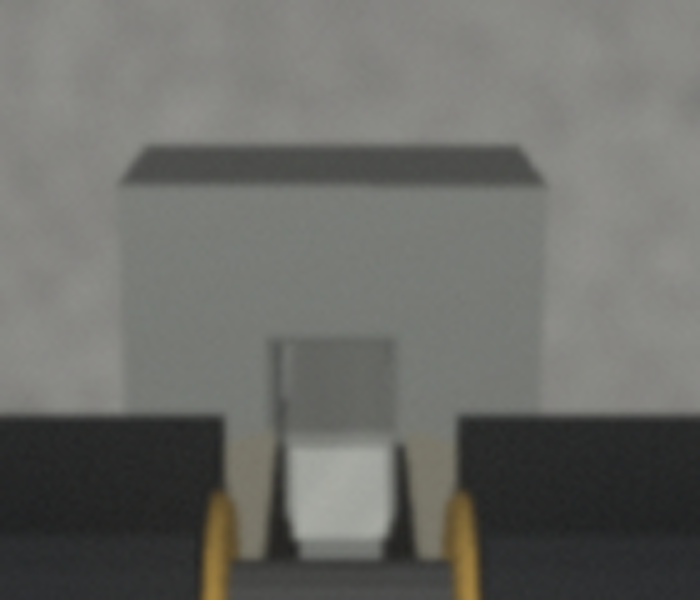

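Emit:
send_rows --deltas '[[[-5,0,0,0,0,0],[-12,0,0,0,0,0],[-25,0,0,0,0,0],[-30,0,0,0,0,0],[-30,0,0,0,0,0],[-28,0,0,0,0,0],[-5,-12,10,0,0,0],[0,-24,20.4,0,0,0],[0,-24,20.4,0,0,0],[0,-24,20.4,0,0,0],[0,-24,20.4,0,0,0],[0,-24,20.4,0,0,0],[0,-24,20.4,0,0,0],[0,-24,20.4,0,0,0],[0,-24,20.4,0,0,0],[0,-24,20.4,0,0,0],[0,-10,10,-0.1,0,0],[0,0,0,-0.1,0,0],[0,0,0,-0.1,0,0],[0,0,0,0,0,0]]]'

```text
time: 8.03
ee_pos: [0.6176, -0.0336, 0.1926]
eef_rot: [-9.3, 89.5, 2.7]
force: [-0.2, 0.7, -1.6]
finger_gap: 0.0085
```

Run:
```python
from h import *
go([.612,-.02,.18],11)
w=snapshot("wrist");save(w,"w5.png",(130,90,380,260),3)
for k in("shoulder","key_mid"):print(mark_of(w,k)[:1])
```

```text
t 8.0333 p [ 0.6176 -0.0336  0.1926] zhead 11.988223894316206 j [ -10.2633   31.2031   75.9228    0.109    72.4238 -112.2838] F [-0.2127  0.7495 -1.649 ] gap 0.008526820267075729
shift mm [12.5395 14.5139 -2.7766] rot [0.0172 0.008  0.0012]
[{'pixel': [272.6, 142.1], 'confidence': 0.8}]
[{'pixel': [257.8, 213.3], 'confidence': 0.64}]
```

View pics/w5.png

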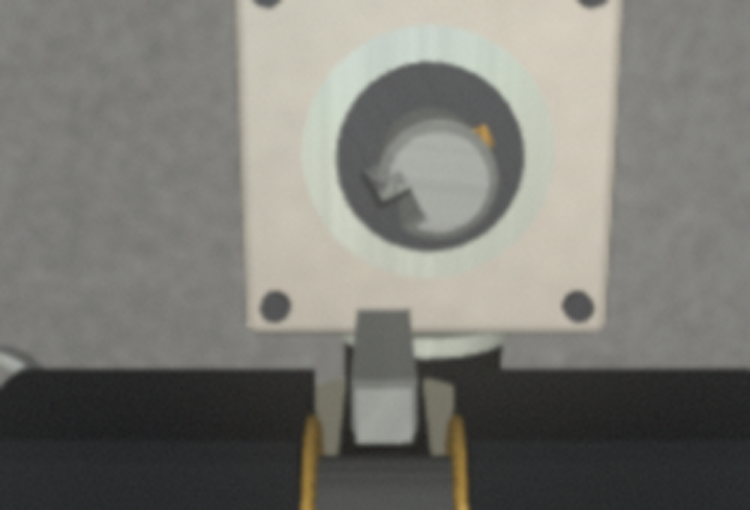

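Run:
```python
from h import *
w=snapshot("wrist");o,p,R=st()
f=lambda c,z:atz(w,(130+c[0]/3,90+c[1]/3),z)
s=atz(w,(272.6,142.1),.07);t=f((441,179),.116);col=f((430,156),.07);print("sh",s,"top",t,"darkring",col)
a=(s+t)/2
for n,c,z in(("catch",(483,133),.084),("slotTop",(412,208),.112),("pocketcorner",(366,176),.07),("pocket2",(384,200),.07),("slotA",(399,196),.116),("slotB",(427,222),.116)):
  X=f(c,z);d=(X-a)[:2];print(n,X,np.hypot(*d)*1e3,np.degrees(np.arctan2(d[1],d[0])))
for h in (.07,.116):
  # left/right extents
  pass
g=cv2.cvtColor(w["pixels"],cv2.COLOR_RGB2GRAY)
im=cv2.resize(w["pixels"][120:180,235:305,::-1],None,fx=10,fy=10,interpolation=cv2.INTER_LANCZOS4)
im=cv2.convertScaleAbs(im,alpha=1.4,beta=-40)
cv2.imwrite("pics/w6.png",im)
# key in tool
for n,c,z in(("keytopc",(386,412),p[2]+.01),("foot L",(357,311),p[2]-.035),("footR",(411,311),p[2]-.035),("top near L",(354,380),p[2]+.01),("topnearR",(415,380),p[2]+.01),("far",(386,443),p[2]+.01)):
  print(n,R.T@(f(c,z)-p)*1e3)
```

```text
sh [ 0.5803 -0.0274  0.07  ] top [ 0.58   -0.0264  0.116 ] darkring [ 0.5801 -0.0269  0.07  ]
catch [ 0.57   -0.0156  0.084 ] 15.187033455946061 131.83146015801816
slotTop [ 0.5886 -0.0313  0.112 ] 9.481909492928931 -27.349678578603474
pocketcorner [ 0.5891 -0.043   0.07  ] 18.42125787902023 -60.956863693038756
pocket2 [ 0.5946 -0.0368  0.07  ] 17.540882052896514 -34.24159883147983
slotA [ 0.5858 -0.035   0.116 ] 9.899003613926743 -55.17097165679928
slotB [ 0.5904 -0.0274  0.116 ] 10.304419369766789 -2.8014258521972026
keytopc [-10.1034   0.8041 -12.3583]
foot L [ 34.8754  -4.7007 -15.88  ]
footR [ 34.8635   5.7438 -15.8754]
top near L [-10.1398  -3.9467 -17.4356]
topnearR [-10.1502   5.1103 -17.4327]
far [-10.062    0.8036  -7.3473]
```

View pics/w6.png

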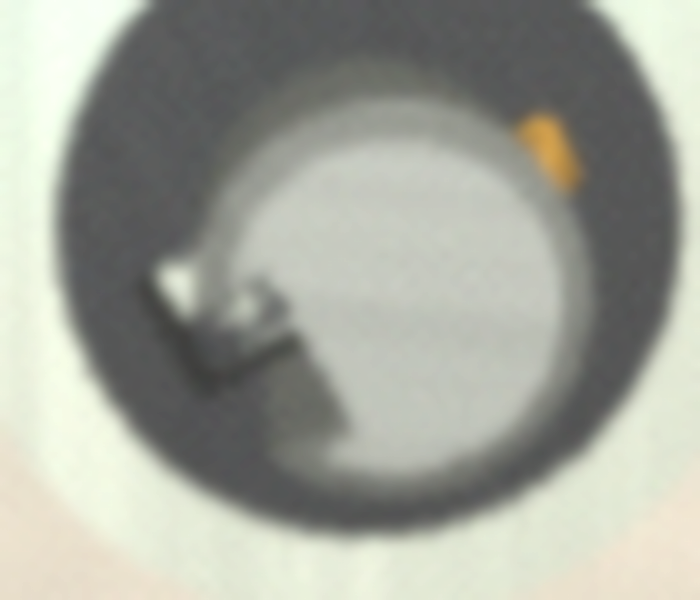

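Run:
```python
from h import *
w=snapshot("wrist")
f=lambda c,z:atz(w,(235+c[0]/10,120+c[1]/10),z)
def line(n,a,b,z,ax):
  A,B=f(a,z),f(b,z);d=(B-A)[:2];L=np.hypot(*d);h=np.degrees(np.arctan2(d[0],-d[1]))
  nrm=np.array([-d[1],d[0]])/L; print(n,"len",L*1e3,"normal heading",np.degrees(np.arctan2(nrm[1],nrm[0])),"mid",(A+B)[:2]/2,"dist",nrm@((A+B)[:2]/2-ax)*1e3,"tang",d/L@((A+B)[:2]/2-ax)*1e3)
# shaft circles (10x): top flat centre/radius guess
top=f((398,305),.116)[:2]; 
e=[f(c,.116)[:2] for c in((565,300),(395,140),(400,472),(230,250))]
A=np.array([[*x,1] for x in e]);s=np.linalg.lstsq(A,[x@x for x in e],rcond=None)[0];c=s[:2]/2;print("circ",c,np.sqrt(s[2]+c@c))
e=[f(q,.07)[:2] for q in((62,210),(680,200),(380,530),(160,455),(620,400),(100,90))]
A=np.array([[*x,1] for x in e]);s=np.linalg.lstsq(A,[x@x for x in e],rcond=None)[0];c2=s[:2]/2;print("dark ring",c2,np.sqrt(s[2]+c2@c2))
ax=(c+c2)/2
line("inner",(285,295),(352,437),.116,ax)
line("pocketouter",(150,280),(207,387),.07,ax)
line("catch",(540,118),(580,190),.084,ax)
```

```text
circ [ 0.5811 -0.0279] 0.011712871608932538
dark ring [ 0.5813 -0.0275] 0.02542891862945411
inner len 10.988428540462182 normal heading 127.08641476399163 mid [ 0.5861 -0.0321] dist -6.4698436648510835 tang 1.3345713999141455
pocketouter len 10.140445907240013 normal heading 129.42716112897992 mid [ 0.5928 -0.0414] dist -17.939312014714524 tang 0.30421191614079196
catch len 6.460431954126099 normal heading 131.9775105971593 mid [ 0.5708 -0.0153] dist 16.191519540887388 tang 0.6253671111987671
```

Emit:
send_rows --deltas '[[[0,0,0,0.12,0,0],[0,0,0,0.12,0,0],[0,0,0,0.12,0,0],[0,0,0,0.12,0,0],[0,0,0,0.12,0,0],[0,0,0,0.12,0,0],[0,0,0,0.12,0,0],[0,0,0,0.12,0,0],[0,0,0,0.12,0,0],[0,0,0,0,0,0]]]'

```text
time: 9.12
ee_pos: [0.6159, -0.0274, 0.1946]
eef_rot: [58.6, 89.5, 5.7]
force: [-0.0, 0.3, 0.5]
finger_gap: 0.0086
```

Run:
```python
from h import *
go([.5958,-.0461,.165],-50.5)
```

```text
t 9.1167 p [ 0.6159 -0.0274  0.1946] zhead -52.86548620229521 j [ -9.7326  30.8762  76.1702   0.1422  72.4619 -46.9104] F [-0.0135  0.324   0.4743] gap 0.008645486816489044
shift mm [ 29.3602 -27.5709   2.622 ] rot [-0.0413  0.0048 -0.0075]
```

Emit:
send_rows --deltas '[[[0,-14,1,-0.04,0.005,-0.007],[0,-14,1,0,0,0],[10,0,0,0,0,0],[10,0,0,0,0,0],[8,0,0,0,0,0],[0,0,0,0,0,0],[0,0,0,0,0,0]]]'

```text
time: 9.7
ee_pos: [0.5951, -0.0437, 0.1636]
eef_rot: [117.3, 89.9, 67.7]
force: [0.2, -0.6, -0.4]
finger_gap: 0.0083
```

Run:
```python
from h import *
go([.5958,-.0461,.165],-50.5)
```

```text
t 9.7 p [ 0.5951 -0.0437  0.1636] zhead -49.590206282164154 j [-11.5929  30.6882  81.6967   0.0782  67.6016 -52.0325] F [ 0.1745 -0.6154 -0.3598] gap 0.008275217464267536
shift mm [-1.4304 -1.0054  2.3115] rot [ 0.0159 -0.0006 -0.0011]
```

Emit:
send_rows --deltas '[[[0,-1,2.5,0.016,0,0],[0,0,0,0,0,0],[0,0,0,0,0,0]]]'

```text
time: 9.95
ee_pos: [0.5965, -0.0456, 0.163]
eef_rot: [147.4, 89.9, 96.8]
force: [-0.2, 0.0, -0.0]
finger_gap: 0.0086
```

Run:
```python
from h import *
go([.5958,-.0461,.165],-50.5)
w=snapshot("wrist");save(w,"w7.png",(200,110,310,230),5)
print(proj(w,[(.5812,-.0277,.116),(.5887,-.0368,.116),(.5887,-.0368,.07)]))
```

```text
t 9.95 p [ 0.5965 -0.0456  0.163 ] zhead -50.51273841504517 j [-11.7547  30.9017  81.4154   0.0881  67.7104 -51.2753] F [-0.1941  0.0476 -0.0274] gap 0.008620039335385363
shift mm [-1.9998 -0.8569 -0.1243] rot [-0.0002 -0.0013 -0.0008]
[[256.298  177.1479]
 [256.3229 195.7564]
 [256.4933 179.5775]]
```

View pics/w7.png

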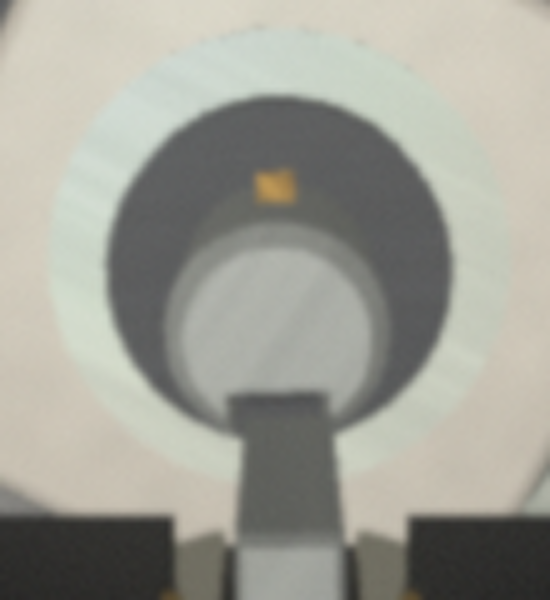

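Run:
```python
from h import *
w=snapshot("wrist");g=cv2.cvtColor(w["pixels"],cv2.COLOR_RGB2GRAY).astype(int)
print("rows 184-222, cols 249,252..")
for r in range(184,222): print(r,*g[r,244:272])
```

```text
rows 184-222, cols 249,252..
184 173 173 175 175 174 173 171 168 167 168 169 169 171 171 171 171 171 170 172 173 173 173 172 171 170 169 169 167
185 174 173 173 174 173 171 169 167 167 167 168 168 171 171 171 171 171 172 173 172 171 170 170 170 168 167 168 165
186 172 173 174 173 171 168 166 166 165 165 166 169 168 166 168 170 168 169 167 168 168 168 169 168 167 167 166 158
187 172 167 165 163 159 153 149 149 149 151 152 153 153 152 153 153 152 150 149 148 152 156 163 167 166 166 160 146
188 166 151 143 137 131 121 117 114 115 117 117 117 117 117 117 117 115 109 109 111 122 136 154 164 165 163 151 132
189 158 131 110 104 98 93 88 87 86 87 87 88 87 86 86 87 86 85 85 90 104 122 150 165 162 153 138 122
190 156 124 99 91 88 87 87 85 85 85 84 85 85 85 83 85 86 86 87 91 102 121 150 161 155 140 123 113
191 151 125 99 92 90 91 89 90 90 88 88 90 88 88 90 90 89 90 89 92 101 118 144 150 139 124 113 103
192 143 123 101 92 91 92 91 92 91 90 92 92 90 93 92 90 91 91 90 94 99 113 130 132 123 113 104 95
193 129 116 101 93 91 93 94 93 95 94 94 93 94 95 95 95 96 94 94 96 100 104 113 114 111 102 97 101

[... 2170 characters left out ...]
 129 172 187 181
216 152 173 166 132 109 104 103 103 105 104 103 104 104 103 105 104 108 107 109 109 108 108 106 109 126 169 181 162
217 133 163 164 136 118 114 114 113 114 115 114 113 114 115 115 115 116 118 118 118 116 116 116 115 129 164 173 145
218 119 142 145 130 123 121 121 120 120 120 119 121 120 122 123 126 125 128 128 127 125 124 123 119 120 144 149 128
219 106 102 104 117 129 134 135 135 135 134 136 136 135 136 140 142 144 144 143 143 142 140 138 127 110 101 100 106
220 98 78 80 112 140 153 155 155 155 154 154 155 155 156 157 159 160 161 160 159 158 157 151 135 107 76 70 96
221 92 68 74 111 142 157 159 160 161 159 160 161 161 162 165 164 165 165 164 162 161 161 156 136 107 73 65 89
```

Run:
```python
from h import *
w=snapshot("wrist");o,p,R=st();ax=np.array([.5812,-.0277])
def q(n,px,z):
  X=atz(w,px,z);d=(X[:2]-ax);print(n,"rad %.2f tan %.2f"%(d@R[:2,2]*1e3,d@R[:2,1]*1e3), "tool",R.T@(X-p)*1e3)
q("slot inner",(255.4,187.8),.116)
for r in(190.5,191.5,192.5):q("foot",(257,r),p[2]-.0343)
q("topnear",(257.9,218.5),p[2]+.0093);q("shaft ctr est",(255.6,177),.116)
```

```text
slot inner rad 6.82 tan -0.61 tool [ 47.1649  -0.9805 -16.7461]
foot rad 5.21 tan 0.39 tool [ 34.3192   0.0275 -18.3679]
foot rad 5.80 tan 0.39 tool [ 34.3186   0.0271 -17.7713]
foot rad 6.40 tan 0.39 tool [ 34.318    0.0267 -17.1737]
topnear rad 6.90 tan 0.82 tool [ -9.2821   0.5    -16.7228]
shaft ctr est rad 0.01 tan -0.47 tool [ 47.1722  -0.8457 -23.5533]
```

Emit:
send_rows --deltas '[[[0,-1,1.3,0,0,0],[0,0,0,0,0,0],[5,0,0,0,0,0],[4,0,0,0,0,0],[0,0,0,0,0,0],[0,0,0,0,0,0]]]'

```text
time: 10.6
ee_pos: [0.5967, -0.0476, 0.1538]
eef_rot: [92.7, 89.9, 42.2]
force: [-0.7, -0.3, -0.5]
finger_gap: 0.0085
```

Run:
```python
from h import *
go([.5966,-.0472,.148],-50.5)
```

```text
t 10.6 p [ 0.5967 -0.0476  0.1538] zhead -50.51214595418014 j [-11.9391  31.4065  82.0991   0.0855  66.4377 -51.4611] F [-0.6593 -0.3218 -0.4575] gap 0.00853683100349745
shift mm [ 5.8159  0.2045 -0.4056] rot [-0.0002 -0.0001 -0.0017]
```

Lined up; lower gently.

Emit:
send_rows --deltas '[[[2,0.2,-0.3,0,0,-0.002],[2,0,0,0,0,0],[2,0,0,0,0,0],[2,0,0,0,0,0],[0,0,0,0,0,0]]]'

```text
time: 11.02
ee_pos: [0.5965, -0.0472, 0.1447]
eef_rot: [-123.3, 89.9, -173.8]
force: [-0.1, 0.4, -0.4]
finger_gap: 0.0088
```

Run:
```python
from h import *
go([.5966,-.0472,.13],-50.5)
```

```text
t 11.0167 p [ 0.5965 -0.0472  0.1447] zhead -50.509071306161744 j [-11.8458  31.9818  82.6505  -0.0196  65.4224 -51.3286] F [-0.0645  0.4176 -0.4278] gap 0.008780036020689391
shift mm [14.7032  0.0463  0.0983] rot [-0.0002 -0.0006  0.0008]
```

Emit:
send_rows --deltas '[[[3,0,0,0,0,0],[3,0,0,0,0,0],[3,0,0,0,0,0],[3,0,0,0,0,0],[3,0,0,0,0,0],[0,0,0,0,0,0]]]'

```text
time: 11.52
ee_pos: [0.5964, -0.0471, 0.128]
eef_rot: [-126.7, 89.9, -177.2]
force: [0.2, 0.8, 0.0]
finger_gap: 0.0086
```

Emit:
send_rows --deltas '[[[3,0,0,0,0,0],[3,0,0,0,0,0],[3,0,0,0,0,0],[0,0,0,0,0,0]]]'

```text
time: 11.85
ee_pos: [0.5964, -0.0472, 0.1179]
eef_rot: [-125.6, 89.9, -176.2]
force: [-0.5, 1.1, 0.0]
finger_gap: 0.0086
```

Run:
```python
from h import *
go([.5966,-.0472,.1],-50.5)
w=snapshot("wrist");save(w,"w8.png",(200,130,310,240),5)
```

```text
t 11.85 p [ 0.5964 -0.0472  0.1179] zhead -50.50892567752551 j [-11.8492  33.6444  84.3615  -0.0218  62.0625 -51.3301] F [-0.5396  1.0774  0.0055] gap 0.008611763683091812
shift mm [17.9257  0.1393  0.1442] rot [-0.0002 -0.0007  0.001 ]
```

Emit:
send_rows --deltas '[[[2,0,-0.2,0,0,0],[2,0,0,0,0,0],[2,0,0,0,0,0],[2,0,0,0,0,0],[1.5,0,0,0,0,0],[0,0,0,0,0,0]]]'

```text
time: 12.4
ee_pos: [0.5966, -0.0471, 0.1081]
eef_rot: [-60.3, 90.0, -110.8]
force: [-0.6, -0.9, -1.0]
finger_gap: 0.0086
```

Emit:
send_rows --deltas '[[[1.5,0,0,0,0,0],[1.5,0,0,0,0,0],[1.5,0,0,0,0,0],[0,0,0,0,0,0]]]'

```text
time: 12.73
ee_pos: [0.5967, -0.0471, 0.1032]
eef_rot: [-46.7, 90.0, -97.2]
force: [-0.7, -0.1, -0.7]
finger_gap: 0.0082
```

Emit:
send_rows --deltas '[[[1.5,0,0,0,0,0],[1.5,0,0,0,0,0],[1,0,0,0,0,0],[0,0,0,0,0,0]]]'

```text
time: 13.07
ee_pos: [0.5967, -0.0471, 0.0988]
eef_rot: [-29.0, 90.0, -79.5]
force: [-0.7, -0.4, -0.6]
finger_gap: 0.0084
```

Emit:
send_rows --deltas '[[[1,0,0,0,0,0],[1,0,0,0,0,0],[0,0,0,0,0,0]]]'

```text
time: 13.32
ee_pos: [0.5968, -0.0471, 0.0966]
eef_rot: [-26.8, 90.0, -77.3]
force: [0.4, 1.0, -0.3]
finger_gap: 0.0083
```

Run:
```python
from h import *
go([.5966,-.0472,.095],-50.5)
```

```text
t 13.3167 p [ 0.5968 -0.0471  0.0966] zhead -50.50544700329104 j [-11.8349  35.069   85.5883  -0.0288  59.3315 -51.3148] F [ 0.375   0.9972 -0.2775] gap 0.008326594010671205
shift mm [ 1.5648 -0.1692 -0.0436] rot [-0.0001  0.0004  0.0002]
```

Almost at the floor; open here and let it settle the last millimetre, then back out radially.

Emit:
send_rows --deltas '[[[0.8,0,0,0,0,0],[0,0,0,0,0,0]]]'

```text
time: 13.48
ee_pos: [0.5967, -0.0471, 0.0957]
eef_rot: [-25.0, 90.0, -75.5]
force: [-0.3, 0.1, -0.2]
finger_gap: 0.0084
```

Emit:
send_rows --deltas '[[[0,0,0,0,0,0],[0,0,0,0,0,0],[0,0,0,0,0,0],[0,0,0,0,0,0],[0,0,0,0,0,0]]]' --gripper 22

```text
time: 13.9
ee_pos: [0.597, -0.0471, 0.096]
eef_rot: [20.2, 89.9, -30.3]
force: [-0.5, 0.7, -0.6]
finger_gap: 0.0203
```

Emit:
send_rows --deltas '[[[0,0,5,0,0,0],[0,0,10,0,0,0],[-15,0,10,0,0,0],[-25,0,0,0,0,0],[-25,0,0,0,0,0],[-20,0,0,0,0,0],[0,0,0,0,0,0]]]'

```text
time: 14.48
ee_pos: [0.6155, -0.071, 0.1828]
eef_rot: [-115.9, 89.9, -166.4]
force: [0.6, -0.3, 0.6]
finger_gap: 0.0204
```

Run:
```python
from h import *
go([.5966,-.0472,.18],-50.5)
w=snapshot("wrist");save(w,"w9.png",(180,80,320,220),5)
o,p,R=st()
m=mark_of(w,"key_mid")[:1];print(m)
if m: X=atz(w,m[0]["pixel"],.0825);print(X,(X[:2]-[.5811,-.0281])@R[:2,1:])
t=snapshot("top");s=snapshot("side")
for k,z in dict(pulley_boss=.03,pulley_foot=0,keyway=.0125).items():
  for n,P in(("t",t),("s",s)):
    for q in mark_of(P,k)[:1]: print(k,n,q["pixel"],atz(P,q["pixel"],z)[:2])
```

```text
t 14.4833 p [ 0.6155 -0.071   0.1828] zhead -50.554810381321175 j [-13.6322  32.0954  75.9637  -0.06    72.0521 -53.0588] F [ 0.58   -0.3102  0.5825] gap 0.02039819465985657
shift mm [  2.798    0.5364 -30.3311] rot [-0.001 -0.001  0.002]
[{'pixel': [258.1, 138.5], 'confidence': 0.71}]
[ 0.5892 -0.0382  0.0825] [-0.0002  0.0129]
pulley_boss t [333.1, 223.1] [ 0.4816 -0.3026]
pulley_boss s [285.4, 169.3] [ 0.4849 -0.2968]
pulley_foot t [330.1, 223.0] [ 0.4828 -0.2978]
pulley_foot s [286.6, 177.5] [ 0.4797 -0.3003]
keyway t [331.9, 217.4] [ 0.4996 -0.3015]
keyway s [280.0, 171.2] [ 0.5011 -0.3147]
```

View pics/w9.png

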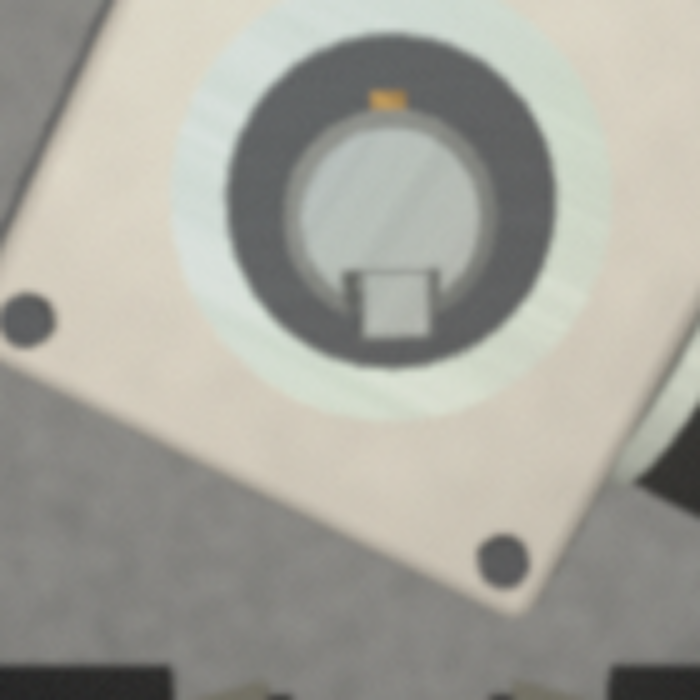

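Emit:
send_rows --deltas '[[[0,0,0,-0.11,0,0],[0,0,0,-0.11,0,0],[0,0,0,-0.11,0,0],[0,0,0,-0.11,0,0],[0,0,0,-0.11,0,0],[0,0,0,-0.11,0,0],[0,0,0,-0.11,0,0],[0,0,0,-0.11,0,0],[0,-25,-12,0,0,0],[0,-25,-12,0,0,0],[0,-25,-12,0,0,0],[0,-25,-12,0,0,0],[0,-25,-12,0,0,0],[0,-25,-12,0,0,0],[5,-25,-12,0,0,0],[5,-25,-12,0,0,0],[5,-20,0,0,0,0],[5,0,0,0,0,0],[0,0,0,0,0,0]]]' --gripper 100

```text
time: 16.57
ee_pos: [0.522, -0.3005, 0.1528]
eef_rot: [164.0, 89.1, 166.8]
force: [-1.0, 0.3, -0.9]
finger_gap: 0.0915
```

Run:
```python
from h import *
go([.512,-.3,.15],0)
w=snapshot("wrist");save(w,"w10.png",(150,70,370,230),3.5)
print(proj(w,[(.483,-.299,.04)]))
for k,z in dict(pulley_boss=.03,pulley_foot=0,keyway=.0125).items():
    for q in mark_of(w,k)[:1]: print(k,q["pixel"],q["confidence"],atz(w,q["pixel"],z)[:2])
```

```text
t 16.5667 p [ 0.522  -0.3005  0.1528] zhead 2.8841044490743277 j [ -37.0262   32.3269   80.6205   -0.3923   67.8746 -129.7581] F [-0.9504  0.2781 -0.9045] gap 0.09152512401763833
shift mm [ 2.9352  0.9851 -9.9471] rot [ 0.0503 -0.0152 -0.004 ]
[[260.7973 142.2604]]
pulley_foot [250.9, 141.8] 0.87 [ 0.4867 -0.3074]
keyway [257.6, 154.9] 0.74 [ 0.4969 -0.3008]
```

View pics/w10.png

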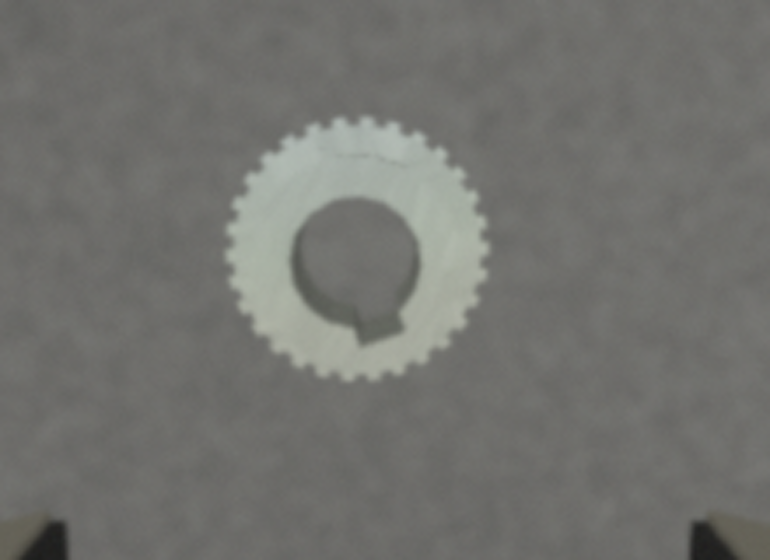

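Run:
```python
from h import *
w=snapshot("wrist")
f=lambda c,z:atz(w,(150+c[0]/3.5,70+c[1]/3.5),z)[:2]
def circ(e):
  A=np.array([[*x,1] for x in e]);s=np.linalg.lstsq(A,[x@x for x in e],rcond=None)[0];c=s[:2]/2;return c,np.sqrt(s[2]+c@c)
# bore rim by automatic edge: dark blob threshold at top rim
g=cv2.cvtColor(w["pixels"],cv2.COLOR_RGB2GRAY)
for th in(120,135,150):
  b=((g<th)*255).astype(np.uint8);b[:, :200]=b[:,:200]
  cs,_=cv2.findContours(b,cv2.RETR_LIST,cv2.CHAIN_APPROX_NONE)
  cs=[c for c in cs if 600<cv2.contourArea(c)<2500 and cv2.pointPolygonTest(c,(251.5,145.),False)>0]
  for c in cs:
    P=np.array([atz(w,q[0],.04)[:2] for q in c]);c0,r=circ(P)
    for _ in range(10):
      d=np.hypot(*(P-c0).T);k=abs(d-r)<.0012;c0,r=circ(P[k])
    out=P[np.hypot(*(P-c0).T)>r+.0018];m=out.mean(0)-c0
    print(th,cv2.contourArea(c),"c",c0,"r",r,k.sum(),len(P),"keyway head",np.degrees(np.arctan2(m[1],m[0])),"max",np.hypot(*(out-c0).T).max())
a,b=f((360,345),.04),f((403,326),.04);d=b-a;print("edge",np.hypot(*d),np.degrees(np.arctan2(-d[0],d[1])),(a+b)/2)
c1,r1=circ([f(c,.014) for c in((228,250),(488,246),(358,118),(358,380))]);print("rim",c1,r1)
# shaft axis from w9 numbers needs old pose: reuse notes
go([.485,-.3035,.08],0)
```

```text
120 1029.0 c [ 0.4855 -0.3067] r 0.014133914595498663 92 110 keyway head 22.752297501902394 max 0.018422693089730834
135 1087.5 c [ 0.4855 -0.3066] r 0.014537432257373317 93 111 keyway head 22.390842255804863 max 0.01885625840972085
150 1147.0 c [ 0.4854 -0.3068] r 0.014877220362795993 95 116 keyway head 23.247989436793674 max 0.019470417264083217
edge 0.010981038803449191 27.127842976217757 [ 0.5039 -0.2984]
rim [ 0.4873 -0.3051] 0.032866031596888126
t 16.8167 p [ 0.5234 -0.2992  0.1545] zhead 3.065380106279307 j [ -36.8445   32.1968   80.5519   -0.3919   67.9095 -129.7595] F [-0.0814  0.713   0.3569] gap 0.09181980652566363
shift mm [ 75.0175  -2.452  -37.6448] rot [ 0.0535 -0.0129 -0.0022]
```

Emit:
send_rows --deltas '[[[0,-7,-19,0,-0.012,-0.002],[0,-2,-19,0,0,0],[15,0,0,-0.116,0,0],[20,0,0,-0.116,0,0],[20,0,0,-0.116,0,0],[10,0,0,0,0,0],[0,0,0,0,0,0],[0,0,0,0,0,0]]]'

```text
time: 17.48
ee_pos: [0.4897, -0.305, 0.0925]
eef_rot: [-57.1, 89.5, -33.0]
force: [1.0, 0.1, 0.5]
finger_gap: 0.0919
```

Run:
```python
from h import *
go([.4855,-.3067,.06],23)
```

```text
t 17.4833 p [ 0.4897 -0.305   0.0925] zhead 24.156837088732082 j [ -39.5529   33.2022   90.0196    0.0654   56.3054 -153.7449] F [1.0097 0.1163 0.5063] gap 0.09190558707218593
shift mm [32.4905  0.3926 -4.698 ] rot [0.0202 0.0046 0.0069]
```

Emit:
send_rows --deltas '[[[0,0.4,-4.7,0.02,0.005,0.007],[0,0,0,0,0,0],[20,0,0,0,0,0],[20,0,0,0,0,0],[15,0,0,0,0,0],[5,0,0,0,0,0],[0,0,0,0,0,0],[0,0,0,0,0,0]]]'

```text
time: 18.15
ee_pos: [0.4899, -0.3099, 0.0391]
eef_rot: [-64.2, 89.2, -42.0]
force: [-0.8, 1.7, -0.1]
finger_gap: 0.0922
```

Run:
```python
from h import *
go([.4855,-.3067,.0275],23)
```

```text
t 18.15 p [ 0.4899 -0.3099  0.0391] zhead 22.23492226981562 j [ -39.8745   37.5017   92.2253   -0.038    49.4899 -152.0828] F [-0.7501  1.7246 -0.1364] gap 0.09223689324162612
shift mm [11.4831  4.7171 -2.9018] rot [-0.0134  0.0059  0.0124]
```

Emit:
send_rows --deltas '[[[0,4.7,-2.9,-0.013,0.006,0.012],[0,0,0,0,0,0],[5,0,0,0,0,0],[0,0,0,0,0,0],[0,0,0,0,0,0]]]'

```text
time: 18.57
ee_pos: [0.4867, -0.3078, 0.0377]
eef_rot: [-66.0, 89.7, -43.0]
force: [0.1, 0.5, 0.2]
finger_gap: 0.0919
```

Run:
```python
from h import *
go([.4855,-.3067,.0275],23)
```

```text
t 18.5667 p [ 0.4867 -0.3078  0.0377] zhead 23.004610598356656 j [ -39.9223   37.5133   92.4988   -0.022    49.6751 -152.9124] F [0.0912 0.4569 0.2343] gap 0.09193355986428295
shift mm [10.1603  1.5008 -0.7127] rot [0.0001 0.0022 0.005 ]
```

Emit:
send_rows --deltas '[[[0,1.5,-0.7,0,0.002,0.005],[5,0,0,0,0,0],[4,0,0,0,0,0],[0,0,0,0,0,0],[0,0,0,0,0,0]]]'

```text
time: 18.98
ee_pos: [0.4854, -0.3066, 0.0279]
eef_rot: [59.2, 90.0, 82.2]
force: [-0.1, 0.3, -0.6]
finger_gap: 0.0915
```

Run:
```python
from h import *
go([.4855,-.3067,.0275],23)
w=snapshot("wrist");g=cv2.cvtColor(w["pixels"],cv2.COLOR_RGB2GRAY)
save(w,"w11.png",(160,130,350,250),4)
o,p,R=st();print(proj(w,[p+R@np.array([-.0125,0,z]) for z in(-.024,-.0148)]))
print(g[160:236:2,256]);
```

```text
t 18.9833 p [ 0.4854 -0.3066  0.0279] zhead 23.001596872668745 j [ -39.9285   38.3399   92.8454    0.0191   48.8236 -152.9427] F [-0.059   0.3294 -0.6393] gap 0.09154145744648948
shift mm [ 0.3933 -0.1447  0.0075] rot [ 0.      0.0002 -0.0003]
[[256.763  203.656 ]
 [256.7805 223.6525]]
[112 110 112 109 103 125 169 161 164 168 168 169 168 169 151 104 101 101
 100  99  99 105 154 159 159 159 161 162 161 159 162 156 119 110 110 108
 108 108]
```

Emit:
send_rows --deltas '[[[0,0,0,0,0,0],[0,0,0,0,0,0],[0,0,0,0,0,0],[0,0,0,0,0,0],[0,0,0,0,0,0],[0,0,0,0,0,0],[0,0,0,0,0,0],[0,0,0,0,0,0],[0,0,0,0,0,0],[0,0,0,0,0,0]]]' --gripper 0

```text
time: 19.87
ee_pos: [0.4856, -0.3067, 0.0281]
eef_rot: [-9.1, 90.0, 13.9]
force: [-0.6, 0.6, -0.9]
finger_gap: 0.0473
```

Emit:
send_rows --deltas '[[[-5,0,0,0,0,0],[-15,0,0,0,0,0],[-25,0,0,0,0,0],[-30,0,0,0,0,0],[-30,0,0,0,0,0],[-30,0,0,0,0,0],[-15,0,0,0,0,0],[0,0,0,0,0,0]]]'

```text
time: 20.53
ee_pos: [0.4832, -0.3048, 0.1828]
eef_rot: [115.6, 89.4, 138.6]
force: [1.5, -0.1, -1.4]
finger_gap: 0.0474
```

Run:
```python
from h import *
go([.5811,-.0281,.17],-50.5)
w=snapshot("wrist");g=cv2.cvtColor(w["pixels"],cv2.COLOR_RGB2GRAY)
o,p,R=st();print(proj(w,[p+R@np.array([-.0125,0,z]) for z in(-.024,-.0148)]))
print(g[160:236,256]);
```

```text
t 20.5333 p [ 0.4832 -0.3048  0.1828] zhead 22.996802753120416 j [ -39.9374   27.4249   84.0619    0.0162   69.1054 -152.9388] F [ 1.4612 -0.12   -1.3705] gap 0.04740976070543211
shift mm [ 13.9676 216.3464 198.2792] rot [ 1.2827 -0.0098 -0.0051]
[[257.3075 202.456 ]
 [257.3154 222.3017]]
[124 122 122 123 124 124 121 118 117 120 138 165 181 181 170 164 182 188
 189 190 188 189 188 187 189 188 187 184 168 135 115 111 113 111 111 111
 112 112 111 112 113 113 120 144 171 179 177 176 175 176 177 178 179 180
 180 180 179 178 178 178 179 177 170 150 130 123 122 121 120 120 120 120
 122 120 121 120]
```

Emit:
send_rows --deltas '[[[0,10,13,0,-0.01,-0.005],[0,20,26.5,0,0,0],[0,20,26.5,0,0,0],[0,20,26.5,0,0,0],[0,20,26.5,0,0,0],[0,20,26.5,0,0,0],[0,20,26.5,0,0,0],[0,20,26.5,0,0,0],[0,10,13,0.11,0,0],[0,0,0,0.117,0,0],[0,0,0,0.117,0,0],[0,0,0,0.117,0,0],[0,0,0,0.117,0,0],[0,0,0,0.117,0,0],[0,0,0,0.117,0,0],[0,0,0,0.117,0,0],[0,0,0,0.117,0,0],[0,0,0,0.117,0,0],[0,0,0,0.117,0,0],[0,0,0,0,0,0]]]'

```text
time: 22.25
ee_pos: [0.6038, -0.0578, 0.1409]
eef_rot: [-148.2, 86.4, 157.7]
force: [3.4, -1.5, 9.4]
finger_gap: 0.0472
```

Run:
```python
from h import *
go([.616,-.0705,.19],-50.5)
```

```text
t 22.25 p [ 0.6038 -0.0578  0.1409] zhead -54.182063009445955 j [-12.9981  34.8013  78.2033   0.6124  70.5167 -49.0878] F [ 3.3522 -1.4704  9.4113] gap 0.04718444138285551
shift mm [-49.9886   0.8393  14.8534] rot [-0.0634 -0.0539  0.0311]
```

Emit:
send_rows --deltas '[[[-10,0,0,0,0,0],[-15,0,0,0,0,0],[-15,0,0,0,0,0],[-10,0,0,0,0,0],[0,0,0,0,0,0],[0,0,0,-0.06,-0.05,0.03],[0,0,0,0,0,0]]]'

```text
time: 22.83
ee_pos: [0.6031, -0.0584, 0.1844]
eef_rot: [-148.1, 88.9, 161.5]
force: [1.1, -0.4, -2.2]
finger_gap: 0.0473
```

Run:
```python
from h import *
go([.616,-.0705,.19],-50.5)
w=snapshot("wrist");g=cv2.cvtColor(w["pixels"],cv2.COLOR_RGB2GRAY)
o,p,R=st();print(proj(w,[p+R@np.array([-.0125,0,z]) for z in(-.024,-.0148)]))
print(g[160:236,256])
```

```text
t 22.8333 p [ 0.6031 -0.0584  0.1844] zhead -50.41302654830497 j [-12.826   31.1177  77.4363   0.1099  72.499  -52.4514] F [ 1.07   -0.4187 -2.1683] gap 0.0472520063549914
shift mm [-5.9343  2.1454 17.4543] rot [ 0.0016 -0.0157  0.0098]
[[256.7829 205.4782]
 [256.7352 225.3665]]
[162 159 150 144 139 131 117 108 110 123 152 180 185 178 170 177 188 191
 192 192 190 191 190 190 190 191 188 179 157 121 108 109 108 108 109 108
 109 108 109 108 108 109 110 115 141 172 180 180 177 177 178 179 178 180
 181 182 181 180 179 180 180 181 180 172 150 129 124 124 124 123 126 124
 123 123 121 122]
```

Emit:
send_rows --deltas '[[[-6,2,17,0,-0.016,0.01],[0,0,0,0,0,0],[0,0,0,0,0,0],[0,0,0,0,0,0]]]'

```text
time: 23.22
ee_pos: [0.614, -0.0699, 0.1866]
eef_rot: [-147.9, 89.3, 161.3]
force: [-0.4, -0.1, -1.5]
finger_gap: 0.0474
```

Run:
```python
from h import *
go([.616,-.0705,.19],-50.5)
w=snapshot("wrist");g=cv2.cvtColor(w["pixels"],cv2.COLOR_RGB2GRAY)
save(w,"w12.png",(180,70,330,220),4)
o,p,R=st();print(proj(w,[p+R@np.array([-.0125,0,z]) for z in(-.024,-.0148)]),g[195:228,256])
def circ(e):
  A=np.array([[*x,1] for x in e]);s=np.linalg.lstsq(A,[x@x for x in e],rcond=None)[0];c=s[:2]/2;return c,np.sqrt(s[2]+c@c)
c0=proj(w,[(.5811,-.028,.07)])[0];c1=proj(w,[(.5811,-.028,.116)])[0];print(c0,c1)
G=cv2.GaussianBlur(g,(0,0),.7).astype(float)
def edge(X,z,r0,r1,sgn,phis):
  out=[]
  for a in phis:
    rr=np.arange(r0,r1,.0002);P=proj(w,[(X[0]+r*np.cos(a),X[1]+r*np.sin(a),z) for r in rr]).astype(np.float32)
    v=cv2.remap(G.astype(np.float32),P[:,:1].copy(),P[:,1:].copy(),cv2.INTER_LINEAR)[:,0];d=np.diff(v)*sgn;i=d.argmax()
    if d[i]>2: out.append((X[0]+rr[i]*np.cos(a),X[1]+rr[i]*np.sin(a)))
  out=np.array(out);c,r=circ(out)
  for _ in range(5):
    k=abs(np.hypot(*(out-c).T)-r)<.0008;c,r=circ(out[k])
  return c,r,k.sum(),len(out)
h=np.radians(-50.5);X=(.5811,-.028)
print("ring",edge(X,.07,.022,.030,1,h+np.linspace(.6,5.7,60)))
print("top",edge(X,.116,.009,.0132,-1,h+np.linspace(.9,5.4,60)))
```

```text
t 23.2167 p [ 0.614  -0.0699  0.1866] zhead -50.86651917176604 j [-13.6279  32.0855  75.3616   0.0679  73.2834 -52.7834] F [-0.3841 -0.1365 -1.4849] gap 0.04740429776516379
shift mm [-3.4756  1.1501  1.7128] rot [-0.0064 -0.0109  0.0068]
[[256.7043 204.3816]
 [256.7281 224.3191]] [110 109 110 107 108 108 109 109 116 142 172 181 180 178 179 178 178 181
 181 182 181 181 180 179 179 180 181 179 172 152 134 128 126]
[259.3162 123.797 ] [259.216  126.7042]
ring (array([ 0.5807, -0.0285]), np.float64(0.025747311349424214), np.int64(60), 60)
top (array([ 0.5807, -0.0285]), np.float64(0.01145218007343435), np.int64(60), 60)
```

View pics/w12.png

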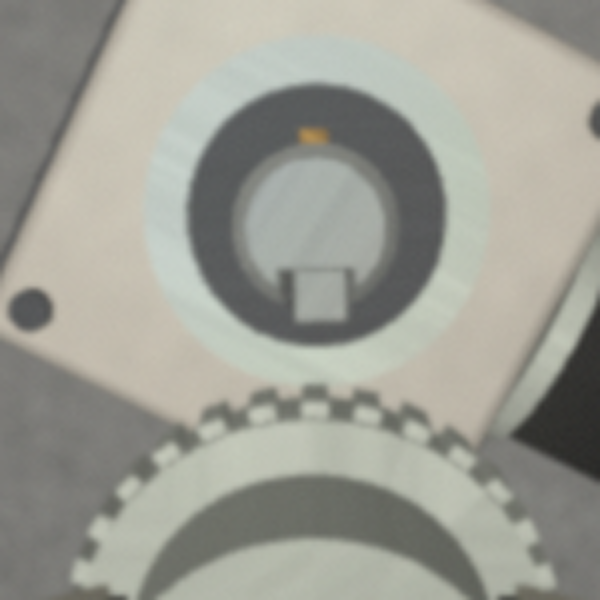

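Run:
```python
from h import *
from scipy.optimize import least_squares
w=snapshot("wrist");g=cv2.cvtColor(w["pixels"],cv2.COLOR_RGB2GRAY).astype(np.float32);G=cv2.GaussianBlur(g,(0,0),.7)
o,p,R=st()
def arc(hgt,rad,sgn,phis,c=(0,0)):
  out=[]
  for a in phis:
    rr=np.arange(rad-.003,rad+.003,.0002)
    P=proj(w,[p+R@np.array([hgt,c[0]+r*np.sin(a),c[1]-r*np.cos(a)]) for r in rr]).astype(np.float32)
    v=cv2.remap(G,P[:,:1].copy(),P[:,1:].copy(),cv2.INTER_LINEAR)[:,0];d=np.diff(v)*sgn;i=d.argmax()
    if d[i]>2: out.append((rr[i]*np.sin(a)+c[0],-rr[i]*np.cos(a)+c[1]))
  out=np.array(out)
  s=least_squares(lambda q:np.hypot(*(out-q[:2]).T)-rad,[0,0],loss="soft_l1",f_scale=.0003);print("centre y,z mm",s.x*1e3,len(out),np.abs(s.fun).mean()*1e3)
arc(-.012,.024,-1,np.linspace(-.7,.7,40))
arc(-.012,.0148,1,np.linspace(-.5,.5,30))
go([.5807,-.0285,.165],-50)
# rim flank angle: slot inner wall edge rows per column (subpixel)
c=proj(w,[(.5807+.0064*.636,-.0285-.0064*.7716,.116)])[0];print(c)
cols=np.arange(int(c[0])-6,int(c[0])+7);rows=[]
for q in cols:
  v=G[int(c[1])-5:int(c[1])+4,q];d=-np.diff(v);i=d.argmax();rows.append(int(c[1])-5+(d[max(0,i-1):i+2]@np.arange(max(0,i-1),min(i+2,len(d))))/d[max(0,i-1):i+2].sum()+.5)
print(np.array(rows)); k=np.polyfit(cols,rows,1);A,B=[atz(w,(x,np.polyval(k,x)),.116) for x in(cols[0],cols[-1])];d=B-A;print("slot heading",np.degrees(np.arctan2(-d[0],d[1])))
```

```text
centre y,z mm [ 0.3229 -0.2666] 40 0.10913644468720195
centre y,z mm [ 0.3274 -0.2304] 30 0.13810600806870274
t 23.3167 p [ 0.6138 -0.0697  0.1865] zhead -50.83014126712271 j [-13.613   32.0717  75.4002   0.0695  73.2702 -52.8054] F [ 0.0016 -0.2287 -2.8658] gap 0.04697040139531776
shift mm [ 22.043    0.5053 -52.5638] rot [-0.0145 -0.0111  0.0068]
[258.4973 137.1736]
[137.4796 137.3963 137.1103 136.6241 136.3481 136.2877 136.3076 136.3193
 136.2622 136.2283 136.226  136.2279 136.2345]
slot heading -45.15769252046228
```

Emit:
send_rows --deltas '[[[0,0.3,-10,-0.01,-0.011,0.007],[0,0.3,-20,0,0,0],[0,0,-15,0,0,0],[0,0,-7,0,0,0],[0,0,0,0,0,0],[0,0,0,0,0,0]]]'

```text
time: 23.82
ee_pos: [0.5787, -0.0272, 0.1848]
eef_rot: [-145.7, 89.8, 164.0]
force: [0.4, -0.2, -1.3]
finger_gap: 0.0473
```

Run:
```python
from h import *
go([.5806,-.0289,.155],-50.3)
```

```text
t 23.8167 p [ 0.5787 -0.0272  0.1848] zhead -50.307530527101584 j [-10.2789  27.9353  82.8615   0.0253  69.4402 -49.9806] F [ 0.4391 -0.2169 -1.2548] gap 0.04732231107208362
shift mm [29.7788  0.4489  2.6694] rot [-0.0001 -0.0034  0.0023]
```

Emit:
send_rows --deltas '[[[0,0.4,2.5,0,-0.0035,0.002],[10,0,0,0,0,0],[10,0,0,0,0,0],[6,0,0,0,0,0],[2,0,0,0,0,0],[0,0,0,0,0,0],[0,0,0,0,0,0]]]'

```text
time: 24.4
ee_pos: [0.582, -0.0315, 0.1521]
eef_rot: [-96.2, 89.9, -146.6]
force: [1.1, -0.2, -1.9]
finger_gap: 0.0475
```

Run:
```python
from h import *
go([.5806,-.0289,.148],-50.3)
```

```text
t 24.4 p [ 0.582  -0.0315  0.1521] zhead -50.44918583555595 j [-10.6019  30.0437  84.8464  -0.0629  65.1691 -50.1263] F [ 1.0721 -0.2079 -1.9207] gap 0.047475670043031916
shift mm [ 4.0616  0.5818 -2.9312] rot [-0.0026 -0.0002  0.0014]
```

Emit:
send_rows --deltas '[[[0,0.6,-2.9,0,0,0],[0,0,0,0,0,0],[0,0,0,0,0,0]]]'

```text
time: 24.65
ee_pos: [0.5807, -0.0288, 0.1522]
eef_rot: [-93.1, 89.9, -143.6]
force: [0.8, -0.5, -1.9]
finger_gap: 0.0475
```

Run:
```python
from h import *
go([.5806,-.0289,.14],-50.3)
```

```text
t 24.65 p [ 0.5807 -0.0288  0.1522] zhead -50.465621400689685 j [-10.3642  29.8941  85.0968  -0.0594  65.0597 -49.8735] F [ 0.8166 -0.5061 -1.8817] gap 0.04752995873955593
shift mm [12.1509 -0.1199 -0.024 ] rot [-0.0029 -0.0001  0.0013]
```

Emit:
send_rows --deltas '[[[2,0,0,0,0,0],[2,0,0,0,0,0],[2,0,0,0,0,0],[2,0,0,0,0,0],[2,0,0,0,0,0],[0,0,0,0,0,0]]]'

```text
time: 25.15
ee_pos: [0.5811, -0.0287, 0.1422]
eef_rot: [2.0, 89.9, -48.5]
force: [0.2, 0.7, -1.7]
finger_gap: 0.047
```

Emit:
send_rows --deltas '[[[1.5,0,0,0,0,0],[1.5,0,0,0,0,0],[0,0,0,0,0,0]]]'

```text
time: 25.4
ee_pos: [0.5813, -0.029, 0.1389]
eef_rot: [-1.5, 89.9, -51.9]
force: [-0.5, -0.1, -2.1]
finger_gap: 0.0473
```

Run:
```python
from h import *
go([.5806,-.0289,.135],-50.3);print(observe()["torque"])
```

```text
t 25.4 p [ 0.5813 -0.029   0.1389] zhead -50.43802228140671 j [-10.3536  30.6905  86.0299  -0.0943  63.1846 -49.8731] F [-0.5303 -0.0996 -2.1154] gap 0.04733098028106319
shift mm [ 3.9019 -0.4674 -0.5147] rot [-0.0024  0.0022  0.0001]
[-0.1104 -0.0419  0.0022]
```

Emit:
send_rows --deltas '[[[1,-0.4,-0.5,0,0.002,0],[1.5,0,0,0,0,0],[1.5,0,0,0,0,0],[0,0,0,0,0,0]]]'

```text
time: 25.73
ee_pos: [0.5808, -0.0291, 0.1347]
eef_rot: [25.3, 90.0, -25.2]
force: [0.3, -0.9, -2.5]
finger_gap: 0.0475
```

Emit:
send_rows --deltas '[[[1.5,0,0,0,0,0],[1,0,0,0,0,0],[0,0,0,0,0,0]]]'

```text
time: 25.98
ee_pos: [0.5809, -0.0291, 0.1319]
eef_rot: [26.2, 90.0, -24.3]
force: [-0.3, 0.2, -1.5]
finger_gap: 0.0475
```

Run:
```python
from h import *
go([.5806,-.0289,.13],-50.3);print(observe()["torque"])
```

```text
t 25.9833 p [ 0.5809 -0.0291  0.1319] zhead -50.44900838389765 j [-10.4115  31.1213  86.518   -0.011   62.3214 -49.9574] F [-0.3048  0.2022 -1.549 ] gap 0.04748540501384512
shift mm [ 1.8726 -0.0698 -0.3196] rot [-0.0026  0.0006 -0.0003]
[-0.1147 -0.0535 -0.0385]
```

Emit:
send_rows --deltas '[[[1,0,-0.2,0,0,0],[1,0,0,0,0,0],[1,0,0,0,0,0],[0,0,0,0,0,0]]]'

```text
time: 26.32
ee_pos: [0.5809, -0.029, 0.1287]
eef_rot: [21.8, 89.9, -28.6]
force: [0.4, -1.5, -1.7]
finger_gap: 0.0475
```

Emit:
send_rows --deltas '[[[1,0,0,0,0,0],[1,0,0,0,0,0],[0,0,0,0,0,0]]]'

```text
time: 26.57
ee_pos: [0.5809, -0.029, 0.1265]
eef_rot: [22.8, 89.9, -27.6]
force: [-0.1, -0.6, -1.7]
finger_gap: 0.047
```

Run:
```python
from h import *
go([.5806,-.0289,.125],-50.3);print(observe()["torque"])
```

```text
t 26.5667 p [ 0.5809 -0.029   0.1265] zhead -50.448304197978295 j [-10.3995  31.4609  86.8805  -0.0234  61.5922 -49.9401] F [-0.1127 -0.5515 -1.6716] gap 0.04700863945110678
shift mm [ 1.4739 -0.1218 -0.2854] rot [-0.0026  0.0011 -0.0005]
[-0.1825  0.0143  0.0043]
```

Emit:
send_rows --deltas '[[[1.5,0,-0.2,0,0,0],[1.5,0,0,0,0,0],[1.5,0,0,0,0,0],[1.5,0,0,0,0,0],[0,0,0,0,0,0]]]'

```text
time: 26.98
ee_pos: [0.5808, -0.029, 0.1199]
eef_rot: [18.4, 89.9, -32.0]
force: [0.5, -0.9, -1.3]
finger_gap: 0.0475
```

Emit:
send_rows --deltas '[[[1,0,0,0,0,0],[1,0,0,0,0,0],[1,0,0,0,0,0],[0,0,0,0,0,0]]]'

```text
time: 27.32
ee_pos: [0.5808, -0.029, 0.1165]
eef_rot: [18.4, 89.9, -32.1]
force: [-0.4, -1.1, -2.0]
finger_gap: 0.0472
```

Run:
```python
from h import *
go([.5806,-.0289,.125],-50.3);print(observe()["torque"])
```

```text
t 27.3167 p [ 0.5808 -0.029   0.1165] zhead -50.44518350209886 j [-10.3911  32.1186  87.5059  -0.0349  60.2992 -49.9287] F [-0.3557 -1.1049 -1.998 ] gap 0.047205855225892074
shift mm [-8.5189 -0.1106 -0.2132] rot [-0.0025  0.0014 -0.0004]
[-0.2108 -0.0562 -0.0389]
```

Emit:
send_rows --deltas '[[[1,0,0,0,0,0],[1,0,0,0,0,0],[1,0,0,0,0,0]]]'

```text
time: 27.57
ee_pos: [0.5809, -0.029, 0.1137]
eef_rot: [21.9, 89.9, -28.6]
force: [-1.5, -1.5, 3.3]
finger_gap: 0.0474
```

Emit:
send_rows --deltas '[[[1,0,0,0,0,0],[1,0,0,0,0,0]]]'

```text
time: 27.73
ee_pos: [0.581, -0.0291, 0.1127]
eef_rot: [23.9, 89.9, -26.5]
force: [-2.7, -0.8, 5.1]
finger_gap: 0.0475
```

Emit:
send_rows --deltas '[[[1,0,0,0,0,0],[1,0,0,0,0,0]]]'

```text
time: 27.9
ee_pos: [0.5808, -0.029, 0.1111]
eef_rot: [26.2, 89.9, -24.2]
force: [-2.4, -0.9, 4.0]
finger_gap: 0.0475
```

Working past the catch at about 5–7 N; continue.

Emit:
send_rows --deltas '[[[1,0,0,0,0,0],[1,0,0,0,0,0],[1,0,0,0,0,0]]]'

```text
time: 28.15
ee_pos: [0.5808, -0.029, 0.1085]
eef_rot: [26.2, 89.8, -24.3]
force: [-2.6, -1.5, 3.6]
finger_gap: 0.0474
```

Emit:
send_rows --deltas '[[[1.2,0,0,0,0,0],[1.2,0,0,0,0,0],[1.2,0,0,0,0,0]]]'

```text
time: 28.4
ee_pos: [0.5808, -0.029, 0.1048]
eef_rot: [26.6, 89.8, -23.8]
force: [-1.4, -0.5, 4.7]
finger_gap: 0.0475
```

Run:
```python
from h import *
go([.5806,-.0289,.098],-50.3);print(observe()["torque"])
```

```text
t 28.4 p [ 0.5808 -0.029   0.1048] zhead -50.43335489484001 j [-10.385   32.8731  88.2734  -0.0489  58.6782 -49.9264] F [-1.4097 -0.537   4.6886] gap 0.04748442626095744
shift mm [ 6.8279 -0.111  -0.2282] rot [-0.0023  0.0028 -0.0014]
[-0.128   0.3938 -0.0126]
```

Emit:
send_rows --deltas '[[[1.2,0,0,0,0.001,0],[1.2,0,0,0,0,0],[1.2,0,0,0,0,0]]]'

```text
time: 28.65
ee_pos: [0.5808, -0.029, 0.1008]
eef_rot: [39.4, 89.9, -11.1]
force: [-2.2, 0.1, 3.5]
finger_gap: 0.0471
```

Emit:
send_rows --deltas '[[[1,0,0,0,0,0],[1,0,0,0,0,0]]]'

```text
time: 28.82
ee_pos: [0.5808, -0.0289, 0.0985]
eef_rot: [41.1, 89.9, -9.4]
force: [-2.0, 0.2, 6.1]
finger_gap: 0.0475
```

Emit:
send_rows --deltas '[[[0.8,0,0,0,0,0],[0.8,0,0,0,0,0]]]'

```text
time: 28.98
ee_pos: [0.5806, -0.0287, 0.0981]
eef_rot: [45.8, 89.9, -4.6]
force: [-5.4, 0.4, 12.1]
finger_gap: 0.0474
```

Emit:
send_rows --deltas '[[[0.8,0,0,0,0,0]]]'

```text
time: 29.07
ee_pos: [0.5806, -0.0287, 0.0982]
eef_rot: [39.2, 89.9, -11.2]
force: [-4.9, -0.2, 9.4]
finger_gap: 0.047
```

Emit:
send_rows --deltas '[[[0,0,0,0,0,0],[0,0,0,0,0,0]]]'

```text
time: 29.23
ee_pos: [0.5806, -0.0287, 0.0983]
eef_rot: [34.9, 89.8, -15.5]
force: [-2.2, -1.1, 3.3]
finger_gap: 0.0472
```

Emit:
send_rows --deltas '[[[0,0,0,0,0,0],[0,0,0,0,0,0],[0,0,0,0,0,0],[0,0,0,0,0,0],[0,0,0,0,0,0]]]' --gripper 80

```text
time: 29.65
ee_pos: [0.5812, -0.0283, 0.0967]
eef_rot: [55.7, 89.8, 5.3]
force: [-0.1, 0.0, -0.1]
finger_gap: 0.0724
```

Emit:
send_rows --deltas '[[[-5,0,0,0,0,0],[-15,0,0,0,0,0],[-20,0,0,0,0,0],[-20,0,0,0,0,0],[-20,0,0,0,0,0],[-5,0,20,0,0,0],[0,0,20,0,0,0],[0,0,15,0,0,0],[0,0,0,0,0,0],[0,0,0,0,0,0]]]'

```text
time: 30.48
ee_pos: [0.6169, -0.0711, 0.1885]
eef_rot: [59.6, 89.8, 9.2]
force: [0.3, -0.4, 0.1]
finger_gap: 0.0734
```

Run:
```python
from h import *
go([.61,-.0661,.19],-50.3)
w=snapshot("wrist");s=snapshot("side");G=cv2.GaussianBlur(cv2.cvtColor(w["pixels"],cv2.COLOR_RGB2GRAY).astype(np.float32),(0,0),.7)
save(w,"w13.png",(180,60,330,220),4)
from scipy.optimize import least_squares
X=(.5807,-.0287);h=np.radians(-50.5)
def fit(z,r0,r1,sgn,ph):
  out=[]
  for a in h+ph:
    rr=np.arange(r0,r1,.0002);P=proj(w,[(X[0]+r*np.cos(a),X[1]+r*np.sin(a),z) for r in rr]).astype(np.float32)
    d=np.diff(cv2.remap(G,P[:,:1].copy(),P[:,1:].copy(),cv2.INTER_LINEAR)[:,0])*sgn;i=d.argmax();out.append((X[0]+rr[i]*np.cos(a),X[1]+rr[i]*np.sin(a)))
  out=np.array(out);f=least_squares(lambda q:np.hypot(*(out-q[:2]).T)-q[2],[*X,(r0+r1)/2],loss="soft_l1",f_scale=.0003);return f.x,np.abs(f.fun).mean()
print("shaft top r11.5",fit(.116,.009,.0132,-1,np.linspace(.9,5.4,60)))
print("boss top r24 if z=.11",fit(.110,.021,.027,-1,np.linspace(2.2,4.1,40)))
for k in("pulley_foot","keyway","pulley_boss","key_mid"):
  for P in(w,s):
    m=mark_of(P,k)[:1];
    if m: print(k,m[0]["pixel"],round(m[0]["confidence"],2),atz(P,m[0]["pixel"],dict(pulley_foot=.07,keyway=.0825,pulley_boss=.1,key_mid=.0825)[k]))
```

```text
t 30.4833 p [ 0.6169 -0.0711  0.1885] zhead -50.34426152867459 j [-13.6884  31.7846  75.5639   0.0928  72.4421 -53.3722] F [ 0.2879 -0.4488  0.0524] gap 0.07339473089516141
shift mm [-1.4901 -2.1013 -8.2794] rot [-0.0008  0.002  -0.0034]
shaft top r11.5 (array([ 0.5807, -0.0284,  0.0114]), np.float64(0.0001345511017249745))
boss top r24 if z=.11 (array([ 0.5839, -0.0309,  0.0263]), np.float64(0.0012273122192288943))
pulley_foot [238.6, 206.6] 0.61 [ 0.5889 -0.0266  0.07  ]
keyway [255.5, 132.7] 0.97 [ 0.5871 -0.0366  0.0825]
keyway [242.9, 196.5] 0.58 [ 0.5819 -0.0522  0.0825]
pulley_boss [244.7, 167.7] 0.72 [ 0.5912 -0.1638  0.1   ]
```

Run:
```python
from h import *
from scipy.optimize import least_squares
w=snapshot("wrist");g=cv2.cvtColor(w["pixels"],cv2.COLOR_RGB2GRAY).astype(np.float32)
c=proj(w,[(.5807,-.0285,.11)])[0];print(c);print("col",g[60:200,int(c[0])].astype(int));print("row",g[int(c[1]),190:325].astype(int))
for z in(.11,.12,.13):
  print(z,[proj(w,[(.5807+r*np.cos(a),-.0285+r*np.sin(a),z+dz)]).round(1).tolist()[0] for r,dz in((.0148,0),(.024,0),(.033,-.026)) for a in(np.radians(129.5),np.radians(39.5))])
```

```text
[255.6024 121.2967]
col [188 187 187 188 187 186 186 185 185 184 185 185 185 189 191 191 190 190
 188 189 190 188 189 186 186 181 181 181 182 183 185 185 183 183 183 184
 179 156 132 131 131 126 125 130 146 160 163 164 164 164 163 163 163 163
 163 163 163 164 163 163 163 161 160 158 158 157 158 157 157 157 157 150
 137 151 158 160 160 160 160 160 159 158 156 155 143 119 111 130 163 179
 183 182 183 183 184 184 185 185 183 184 185 182 177 173 175 176 176 176
 177 177 176 177 176 176 175 174 173 173 171 170 171 171 171 172 169 166
 155 146 130 118 115 118 116 115 114 114 115 116 117 117]
row [178 179 180 180 181 180 181 180 181 181 181 182 182 182 182 183 183 183
 181 182 183 181 182 184 184 184 183 183 183 184 186 188 188 187 187 185
 186 185 185 188 190 189 186 175 141 119 120 126 138 155 161 161 160 161
 163 162 165 164 164 164 163 163 163 163 162 161 160 158 157 157 159 159
 161 161 159 160 160 162 162 161 160 160 153 136 117 110 111 122 156 177
 183 183 185 183 183 183 183 183 184 184 185 185 182 179 180 180 178 172
 173 176 177 176 176 176 178 177 177 178 176 175 175 176 177 175 175 177
 175 175 175 174 173 173 172 170 161]
0.11 [[255.7, 98.9], [277.3, 121.4], [255.7, 84.7], [290.8, 121.5], [255.8, 74.3], [299.1, 119.9]]
0.12 [[255.6, 98.6], [278.3, 122.1], [255.6, 83.8], [292.4, 122.2], [255.8, 73.0], [300.8, 120.5]]
0.13 [[255.6, 98.3], [279.3, 122.9], [255.6, 82.7], [294.1, 123.0], [255.7, 71.6], [302.7, 121.1]]
```

Run:
```python
from h import *
print(sign_off())
```

```text
the job is handed in; nothing more can be done
None
```

I refitted the pulley and handed the job in; the robot's clock read about 31 s of the 72 s allowed. `sign_off()` gives no verdict, so success rests on the checks below.

**Key:** I gripped it by its outer edge, lined it up with the slot by wrist camera (slot heading about -50.5°) and lowered it almost to the floor with no noticeable force. I then let go and backed out. The pictures afterwards show it standing upright in the slot; I could not measure its height directly.

**Pulley:** I gripped it by the boss and slid it down with the keyway over the key. It passed the catch at readings of 3 to 6 N. It stopped hard at a 12 N peak, with the tool at 98.1–98.3 mm. That puts the pulley's foot at about 70 mm, the height of the shoulder. I released it and moved clear.

**Last checks:**
- **Agreed:** The shaft's position is unchanged. The bore's apparent size puts the boss top at about 112 ± 2 mm, against 110 mm when home. Grey values along one image column show the key inside the keyway.
- **Failed or disagreed:** The boss-edge circle fit failed for lack of contrast. The networks' side-view marks for the pulley scattered and were not used. My last wrist picture went over the viewing limit, so that check was on numbers only.

**One mishap:** While turning above the drive, the arm drifted down and rested the pulley on the shaft end at about 9 N. I lifted it straight off. The next picture showed the key and slot undisturbed and the grip shifted by no more than about 0.5 mm.

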